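# Walk the hanger rail back to the riser and hang the samples

## Robot

A 6-joint arm with a two-finger parallel gripper is mounted at the origin on the work surface. World frame = base frame: x ahead of the robot, y to its left, z up, the work surface at z = 0. Lengths are in m, angles in rad, forces in N, time in s.
With the tool pointing down it reaches from about 0.375 to 0.9 m from the base axis. Payload 3.1 kg.
Tool frame: the origin (TCP) lies on the centre line of the jaws, within the pads' length; the fingertips stand robot.tip_reach ahead of it and the grasp point (between the pads) lies 8 mm behind it (robot.tip_reach is the distance from the TCP to the fingertips, in m); z points along the fingers, y is the line along which they close (so a half turn about z gives the same grasp; the last joint's range is limited). The gripper opens to 87 mm and grips with 3 to 60 N. Pads are 19 mm wide; open, the fingers measure 117 mm over their backs; the gripper's body (75 mm by 190 mm) begins 51 mm behind the grasp point.
Start: joints at [-1.373, 0.527, 1.433, -0, 1.181, -0.178], TCP at [0.229, -0.581, 0.197] pointing down, gripper open.
Joint ranges: [-3.08, 3.08], [-0.75, 2.2], [0.22, 2.44], [-1.43, 4.57], [0, 2.65], [-2.85, 2.85]. Speed limits (rad/s): [2.79, 2.79, 3.14, 3.14, 3.14, 3.14].

## Interface

Orientations are given as a unit quaternion [x, y, z, w].
In Python, from rig import robot gives the robot as it stands.
- The arm moves only by the tool jog_arm, never from a script. Its argument "motion" is one flat list of numbers, 7 for each row, row after row: the shift along the tool's x, y, z scaled (see below), then the turn, a rotation vector about the tool's x, y, z scaled (see below), then the gripper's target within -1 to 1 (shut at 1, half-way at 0, fully open at -1). In form: [x, y, z, rx, ry, rz, hand, x, y, z, rx, ry, rz, hand, ...]. A call has 1 to 12 rows; each row shifts and turns the commanded pose from where the row before left it, along the tool's axes as they then stand; what a row does not reach is not made up. The controller multiplies each number of a shift by 4 cm and each number of a turn by 4 degrees. A row lasts 1/8 s, in which the tool goes at most 62.5 mm and 10.7 degrees, less where a joint would pass 70% of its speed; a pose out of reach is approached as far as the arm can. A call with a number of a shift or a turn outside -1 to 1 is refused whole. A call with a gripper value outside its range is refused whole. The fingers move at their own pace and stop on an object; "grip_force" is the grip in N (left out, the last holds). Time passes only in rows, so rows that do not move let the fingers close. It gives the time, the measured TCP pose, the force, the opening and the grip force at its end, in the units of the state.
- robot.get_obs(): the state, without advancing time (a new reading comes with each control period).
- robot.camera(name): name is "side" or "top" or "wrist"; returns the picture (480x640x3 uint8, blue, green, red); there is no depth.
- robot.calibration(name): a dict with "fx", "fy", "cx", "cy" (pixels), "R" (3x3) and "t" (3): a world point X has camera coordinates R X + t; the wrist camera has in their place "T_tool_cam" (4x4, takes a point from camera to tool coordinates, whose origin is the TCP and whose axes are the flange's). Camera axes: x right, y down, z forward; pixel columns grow to the right and rows downward; lengths in m; the calibration is good to about 2 mm. A picture is of the moment at which its call begins: read the wrist's pose just before it. calibration takes no time and is no camera call.
- robot.hand_in(): hands the job in; it is judged then, once.
The state is a dict: "time": time; "q": joint angles; "joint_velocities": joint speeds; "joint_torque": joint torques, N m; "position": TCP position; "tool_rot": TCP orientation; "ft_force": force on the tool from outside, world axes, zero at the start; "moment": the same for the moment, N m; "grip_width": finger opening in m; "grip_force": force on a finger pad.
Only numpy, scipy, OpenCV 4.12 (cv2) and the standard library are available. Lean on these libraries where they do the work, as an engineer would, in place of code of your own. Each camera call takes 0.05 s, during which the arm holds its last target. There are 200 camera calls.

## Task

Set up the sample rail: the empty rail is too heavy to carry, so walk it forward along the counter with short alternating pushes on the rear ends of its two feet, without tipping or lifting it, until both feet stand right up against the display riser. Then hang every hanger that stands on the counter on a ring of its own, tipping it back so that its open hook swings through the ring along its own curve, and leave them all hanging still with the rail still home against the riser. Do not disturb the jar, the stamp or the tin.

Things in the scene. Friction and masses are not known exactly. Their poses are not given: they have to be found in the camera images.
- stand: Heavy loose hanger rail, 3.2 kg. In mm: two flat iron feet (200 long in x, 40 wide, 30 high, at y = +-150), a 16 mm post on the middle of each, a 14 mm bar along y between the post tops (axis 321 mm up), three brass rings fixed under the bar. Slides under 8-18 N at one foot. Origin: on the counter midway between the feet; x forward to the riser, y left
- toe_left (a point): centre of the front end face of the stand's left foot, 15 mm above the counter (stand frame x = +100 mm, y = +150 mm)
- toe_right (a point): centre of the front end face of the stand's right foot, 15 mm above the counter (stand frame x = +100 mm, y = -150 mm)
- heel_left (a point): centre of the rear end face (facing the robot) of the stand's left foot, 15 mm above the counter (stand frame x = -100 mm, y = +150 mm): the rear corner to push. The face is 40 mm wide, 30 mm high
- heel_right (a point): centre of the rear end face (facing the robot) of the stand's right foot, 15 mm above the counter (stand frame x = -100 mm, y = -150 mm): the rear corner to push. The face is 40 mm wide, 30 mm high
- ring1 (a point): centre of the left brass ring, 290 mm above the counter, at stand frame x = 0, y = +110 mm. The ring lies in the stand's y-z plane (its axis is the stand's x), 23 mm inside diameter, wire 6 mm thick, fixed to the bar above it by a short stem
- ring2 (a point): centre of the middle brass ring, 290 mm above the counter, at stand frame x = 0, y = 0 mm. The ring lies in the stand's y-z plane (its axis is the stand's x), 23 mm inside diameter, wire 6 mm thick, fixed to the bar above it by a short stem
- ring3 (a point): centre of the right brass ring, 290 mm above the counter, at stand frame x = 0, y = -110 mm. The ring lies in the stand's y-z plane (its axis is the stand's x), 23 mm inside diameter, wire 6 mm thick, fixed to the bar above it by a short stem
- hanger1: Hanger, pale bare wood, 110 g, may be absent. In mm: body 190 long (x), 34 thick (y), 36 high mid, 24 at ends; grip it across y at x = -50 to -90. 5 mm wire hook: half circle in x-z, centre-line radius 20, centre 72 above underside, stem side x = -20, crown x = 0 (z 92), open tip at x = +20 (z 72) pointing down; cannot enter a ring upright. Origin: centre of underside; x to the tip, z up
- hanger2: Hanger, red lacquered, 110 g, may be absent. In mm: body 190 long (x), 34 thick (y), 36 high mid, 24 at ends; grip it across y at x = -50 to -90. 5 mm wire hook: half circle in x-z, centre-line radius 20, centre 72 above underside, stem side x = -20, crown x = 0 (z 92), open tip at x = +20 (z 72) pointing down; cannot enter a ring upright. Origin: centre of underside; x to the tip, z up
- hanger3: Hanger, blue lacquered, 110 g, may be absent. In mm: body 190 long (x), 34 thick (y), 36 high mid, 24 at ends; grip it across y at x = -50 to -90. 5 mm wire hook: half circle in x-z, centre-line radius 20, centre 72 above underside, stem side x = -20, crown x = 0 (z 92), open tip at x = +20 (z 72) pointing down; cannot enter a ring upright. Origin: centre of underside; x to the tip, z up
- crown1 (a point): wire centre at the highest point of the hook of hanger1 (hanger frame x = 0, z = 92 mm); absent with it. A hung hanger that is knocked may swing for some 20 s
- crown2 (a point): wire centre at the highest point of the hook of hanger2 (hanger frame x = 0, z = 92 mm); absent with it. A hung hanger that is knocked may swing for some 20 s
- crown3 (a point): wire centre at the highest point of the hook of hanger3 (hanger frame x = 0, z = 92 mm); absent with it. A hung hanger that is knocked may swing for some 20 s
- riser: Fixed dark wooden display riser across the back of the counter, 150 mm deep (x), 660 mm wide (y), 70 mm high, with low stock on it. Its front face (towards the robot) is a plain vertical plane. Origin: at counter level in the middle of that front face; x points square into the face, away from the robot, y left along it
- dye_jar: amber glass jar, 56 mm wide, 75 mm high, not part of the job. Origin: centre of its underside
- stamp: wooden printing stamp with a knob, 60 x 60 x 57 mm, not part of the job. Origin: centre of its underside
- tape_tin: flat round green tin, 64 mm wide, 20 mm high, not part of the job. Origin: centre of its underside

How it is judged:
On the way:
1. the empty rail stands with both feet against the riser while the hangers still stand on the counter (x of each of toe_left, toe_right in the frame of riser above -0.008 m and y of toe_left in the frame of riser below 0.33 m and y of toe_right in the frame of riser above -0.33 m and height (world z) of each of hanger1, hanger2, hanger3 below 0.03 m and linear speed of stand below 0.01 m/s), for 0.3 s.
At the end, for the whole second after the job is handed in: both foot fronts are within 8 mm of the riser's front face; every present hanger hangs by its hook in a ring of its own (crown within 18 mm of the ring's centre, off the counter, within 20 degrees of upright, swinging under 6 cm/s); the rail at rest and everything released (x of each of toe_left, toe_right in the frame of riser above -0.008 m and y of toe_left in the frame of riser below 0.33 m and y of toe_right in the frame of riser above -0.33 m and (distance between crown1 and ring1 below 0.018 m or distance between crown1 and ring2 below 0.018 m or distance between crown1 and ring3 below 0.018 m) and height (world z) of each of hanger1, hanger2, hanger3 above 0.15 m and angle between each of hanger1, hanger2, hanger3's own z axis and vertical below 0.35 rad and linear speed of each of hanger1, hanger2, hanger3 below 0.06 m/s and (distance between crown2 and ring1 below 0.018 m or distance between crown2 and ring2 below 0.018 m or distance between crown2 and ring3 below 0.018 m) and (distance between crown3 and ring1 below 0.018 m or distance between crown3 and ring2 below 0.018 m or distance between crown3 and ring3 below 0.018 m) and distance between crown1 and crown2 above 0.06 m and distance between each of crown1, crown2 and crown3 above 0.06 m and linear speed of stand below 0.01 m/s); the robot touches nothing.
It fails at once if the rail is tipped or lifted off the counter (angle between stand's own z axis and vertical above 0.12 rad or height (world z) of stand above 0.015 m).
It fails at once if the dye jar is disturbed (distance of dye_jar from where it was at the start of the episode above 0.02 m).
It fails at once if the stamp is disturbed (distance of stamp from where it was at the start of the episode above 0.02 m).
It fails at once if the tape tin is disturbed (distance of tape_tin from where it was at the start of the episode above 0.02 m).
Of hanger1, hanger2, hanger3 only 2 to 3 are there at a start; the rules pass over those that are not, and their reading is None.
At some moment in a run one of hanger1, hanger2, hanger3 may be knocked a few centimetres aside while the robot is not near it.
It also fails if it takes over 208 s, if anything falls off the work surface, if the arm or the gripper's body presses on something with over 40 N, if the wrist force passes 120 N, or if a joint passes its speed limit or range.

## Working session

There is one attempt and no reset: what is moved stays moved. The work goes in short steps, Python scripts to look and compute and a tool call to move; the robot and the scene stay as the last step left them, time stands still between calls to the robot, and variables do not carry over. Pictures are saved under pics/ and viewed, at most 14 in all, crops included, and the job is handed in when it is done.

Besides the shell and the picture viewer there is one more tool, called after "Emit:" as name(argument=value, ...) on one line, values as JSON. jog_arm: Moves the arm, as the interface text tells. Shifts and turns lie within -1 to 1; 1 stands for 4 cm of shift or 4 degrees of turn. Its arguments: {"type":"object","properties":{"motion":{"type":"array","items":{"type":"number"}},"grip_force":{"type":"number"}},"required":["motion"]}

```bash
ls; mkdir -p pics
python3 - <<'E'
from rig import robot
import cv2,numpy as np
o=robot.get_obs();print(o, robot.tip_reach)
for n in("top","side"):
    cv2.imwrite(f"pics/{n}0.png",robot.camera(n)); c=robot.calibration(n);print(n,c)
print(robot.calibration("wrist"))
E
```

```text
pics
{'time': 0.0, 'q': array([-1.37351608e+00,  5.28454227e-01,  1.43393903e+00, -1.25308876e-05,
        1.18140168e+00, -1.78510228e-01]), 'joint_velocities': array([-2.28601338e-03, -1.03808981e-03, -3.43385861e-05,  4.88348576e-04,
       -1.27713977e-03,  7.41924166e-04]), 'joint_torque': array([-1.42304165e-03, -4.40052652e+01, -1.76592851e+01,  6.31666020e-02,
        5.82707429e-02, -1.49107168e-04]), 'position': array([ 0.22923623, -0.58057073,  0.19596737]), 'tool_rot': array([ 9.82398521e-01,  1.86793824e-01, -1.61276118e-05, -1.10103963e-03]), 'ft_force': array([-0.78408149,  0.29871998, -0.29917746]), 'moment': array([-0.00630451, -0.04839214, -0.01650597]), 'grip_force': 0.0, 'grip_width': 0.08702639533410216} 0.011
top {'fx': 452.8810490454951, 'fy': 452.8810490454951, 'cx': 325.05792580745464, 'cy': 244.1198733179218, 'R': array([[ 2.18211762e-02, -9.99760175e-01,  1.85148536e-03],
       [-9.93208575e-01, -2.18897977e-02, -1.14269698e-01],
       [ 1.14282821e-01,  6.54588072e-04, -9.93448040e-01]]), 't': array([0.018674  , 0.59045155, 1.07958852])}
side {'fx': 606.0592390647461, 'fy': 606.0592390647461, 'cx': 320.4665826261639, 'cy': 238.94334832139725, 'R': array([[-0.82010738, -0.57183132, -0.02080467],
       [-0.28450128,  0.43903181, -0.85223828],
       [ 0.49647045, -0.69300795, -0.52273997]]), 't': array([0.5004917 , 0.31583276, 1.15876228])}
{'fx': 373.76258121170514, 'fy': 373.76258121170514, 'cx': 317.6949484556287, 'cy': 236.3288807578078, 'T_tool_cam': array([[-5.03590271e-04, -9.61248003e-01, -2.75684643e-01,
         7.70954180e-02],
       [ 9.99999648e-01, -6.69131212e-04,  5.06415398e-04,
        -1.40002605e-03],
       [-6.71259989e-04, -2.75684291e-01,  9.61248002e-01,
        -1.87188284e-01],
       [ 0.00000000e+00,  0.00000000e+00,  0.00000000e+00,
         1.00000000e+00]])}
```

View pics/top0.png

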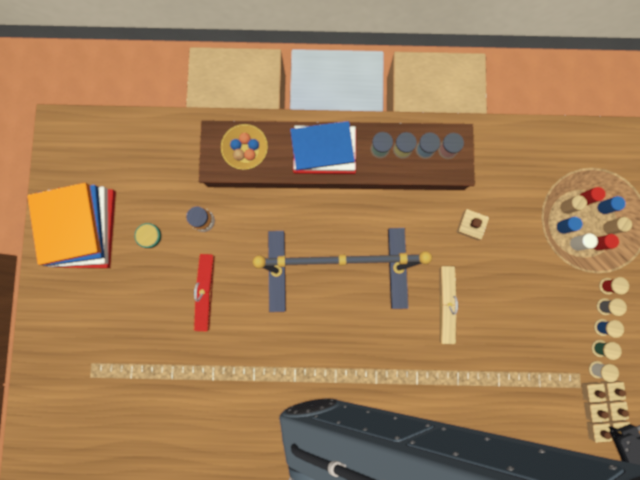

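View pics/side0.png

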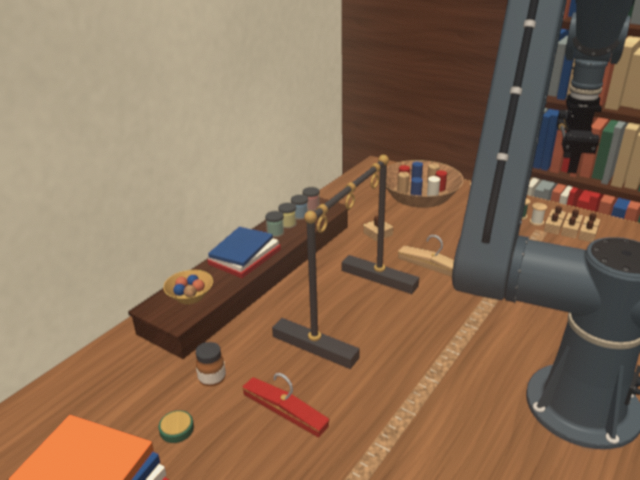

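The top view shows a red hanger (204,292) on the left and a pale one (448,305) on the right, with no blue hanger. The feet are at about (277,271) and (398,268), the jar at (200,217), the tin at (147,236) and the stamp at (474,224). The riser's front foot runs along about row 187.

```bash
cat > h.py <<'E'
from rig import robot
import cv2,numpy as np
from scipy.spatial.transform import Rotation as Rn
def cal(n,o=None):
    c=robot.calibration(n)
    K=np.array([[c['fx'],0,c['cx']],[0,c['fy'],c['cy']],[0,0,1]])
    if n!='wrist': return K,c['R'],c['t']
    o=o or robot.get_obs(); T=np.eye(4);T[:3,:3]=Rn.from_quat(o['tool_rot']).as_matrix();T[:3,3]=o['position']
    W=np.linalg.inv(T@c['T_tool_cam']);return K,W[:3,:3],W[:3,3]
def cast(n,px,z,o=None):
    K,R,t=cal(n,o);px=np.atleast_2d(np.array(px,float))
    d=(R.T@np.linalg.inv(K)@np.c_[px,np.ones(len(px))].T).T;C=-R.T@t
    return C+d*((z-C[2])/d[:,2])[:,None]
def proj(n,X,o=None):
    K,R,t=cal(n,o);p=(K@(R@np.atleast_2d(X).T+t[:,None])).T;return p[:,:2]/p[:,2:]
def tri(p1,p2,a="top",b="side"):
    Ps=[]
    for n in(a,b):
        K,R,t=cal(n);Ps.append(K@np.c_[R,t])
    x=cv2.triangulatePoints(Ps[0],Ps[1],np.array(p1,float),np.array(p2,float)).ravel();return x[:3]/x[3]
E
python3 - <<'E'
from h import *
im=cv2.imread("pics/top0.png");hsv=cv2.cvtColor(im,cv2.COLOR_BGR2HSV)
print(hsv[300,278],hsv[300,400],hsv[180,300],hsv[320,448],hsv[310,204], hsv[330,300])
def blob(m,roi,z):
    x0,y0,x1,y1=roi;k=np.zeros_like(m);k[y0:y1,x0:x1]=m[y0:y1,x0:x1]
    cs,_=cv2.findContours(k,cv2.RETR_EXTERNAL,cv2.CHAIN_APPROX_NONE)
    c=max(cs,key=cv2.contourArea);r=cv2.minAreaRect(c);b=cv2.boxPoints(r)
    print(r,'\n',cast("top",np.vstack([[r[0]],b]),z).round(4)[:,:2].tolist())
dark=cv2.inRange(hsv,(95,30,0),(130,255,130))
print('footL');blob(dark,(262,272,295,325),.03);print('footR');blob(dark,(383,272,415,325),.03)
print('footL front');blob(dark,(262,222,295,254),.03);print('footR');blob(dark,(383,222,415,252),.03)
red=cv2.inRange(hsv,(0,170,90),(8,255,255))|cv2.inRange(hsv,(172,170,90),(180,255,255))
print('red');blob(red,(185,245,225,345),.028)
pale=cv2.inRange(hsv,(12,40,190),(32,140,255))
print('pale');blob(pale,(432,255,470,355),.028)
rows=[]
for u in range(215,470,10):
    col=hsv[165:205,u,2].astype(int)
    v=np.argmax(np.diff(col))+165.5; rows.append((u,v))
P=cast("top",rows,0); f=np.polyfit(P[:,1],P[:,0],1);print('riser',f,(P[:,0]-np.polyval(f,P[:,1])).round(3))
print(P[[0,-1]])
print('jar,tin,stamp',cast("top",[(198,217)],.075),cast("top",[(147,236)],.02),cast("top",[(474,224)],.03))
print('postends',cast("top",[(259,262),(425,257)],.321), 'hooks',cast("top",[(199,292),(454,305)],.08))
E
```

```text
[112  51 116] [111  47 113] [ 12 143 109] [ 21  84 226] [  1 194 202] [ 16 142 176]
footL
((277.0, 291.0), (14.0, 38.0), 0.0) 
 [[0.4728, 0.1462], [0.4266, 0.1616], [0.5187, 0.1649], [0.5194, 0.1307], [0.4273, 0.1277]]
footR
((398.4717712402344, 289.4061279296875), (35.38846969604492, 14.507370948791504), 87.27368927001953) 
 [[0.4831, -0.1499], [0.5249, -0.1299], [0.5274, -0.1654], [0.4416, -0.1697], [0.4392, -0.1345]]
footL front
((276.0, 242.5), (21.0, 14.0), 90.0) 
 [[0.5917, 0.1527], [0.6175, 0.1709], [0.6182, 0.1363], [0.5661, 0.1346], [0.5653, 0.1691]]
footR
((396.0, 240.0), (22.0, 14.0), 90.0) 
 [[0.6044, -0.1434], [0.6315, -0.1259], [0.6323, -0.1606], [0.5775, -0.1607], [0.5768, -0.1262]]
red
((203.3730926513672, 292.234619140625), (15.37353229522705, 77.37849426269531), 4.184916019439697) 
 [[0.4659, 0.3259], [0.374, 0.3465], [0.5615, 0.3429], [0.5595, 0.305], [0.3721, 0.3093]]
pale
((448.5, 304.5), (77.0, 15.0), 90.0) 
 [[0.4492, -0.2722], [0.5427, -0.2546], [0.5435, -0.2915], [0.3575, -0.2894], [0.3567, -0.2532]]
riser [-0.00420312  0.74324866] [-0.005 -0.005 -0.007 -0.007 -0.006 -0.006 -0.005 -0.005 -0.004  0.044
 -0.003  0.053 -0.005 -0.005 -0.004 -0.004 -0.003 -0.003 -0.002 -0.004
 -0.004 -0.003 -0.003 -0.003 -0.002  0.001]
[[ 0.73659213  0.31768986  0.        ]
 [ 0.74565721 -0.32499634  0.        ]]
jar,tin,stamp [[0.64350951 0.33560963 0.075     ]] [[0.60207965 0.47578532 0.02      ]] [[ 0.64872276 -0.33675502  0.03      ]]
postends [[ 0.52163219  0.15035236  0.321     ]
 [ 0.53733533 -0.15044226  0.321     ]] hooks [[ 0.46603086  0.32233006  0.08      ]
 [ 0.44896851 -0.27075108  0.08      ]]
```

Run:
```python
import cv2
im=cv2.imread("pics/top0.png")[170:350,180:480]
cv2.imwrite("pics/topc.png",cv2.resize(im,(800,480),interpolation=cv2.INTER_CUBIC))
```

```text
(no output)
```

View pics/topc.png

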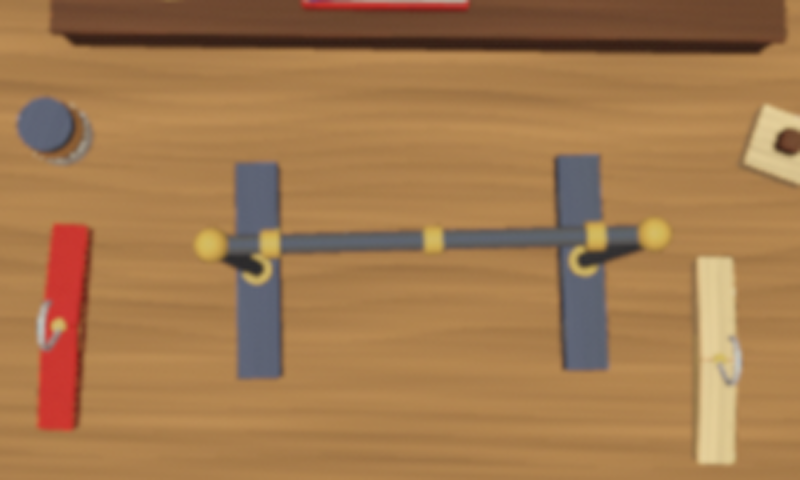

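Here is the plan. Both hangers have the hook tip towards +X. I'll bring the tool to yaw 0 with the fingers shut, then walk the feet forward, starting with the left one, which is about 117 mm from the riser (right about 106 mm).

Emit:
jog_arm(motion=[0.5, -1, 0, 0, 0, 0.9, 1, 0.5, -1, 0, 0, 0, 0.9, 1, 0.5, -1, 0, 0, 0, 0.9, 1, 0.5, -1, 0, 0, 0, 0.9, 1, 0.5, -1, 0, 0, 0, 0.9, 1, 0.5, -1, 0, 0, 0, 0.9, 1, 0.3, -1, 0, 0, 0, 0, 1, 0.3, -1, 0, 0, 0, 0, 1, 0.3, -1, 0, 0, 0, 0, 1, 0.3, -1, 0, 0, 0, 0, 1, 0, -1, 0, 0, 0, 0, 1, 0, -1, 0, 0, 0, 0, 1], grip_force=30)

```text
time: 1.6
position: [0.3422, -0.0812, 0.1968]
tool_rot: [1.0, -0.001, -0.0, -0.0]
ft_force: [0.8, 0.3, -0.4]
grip_width: 0.0003
grip_force: 0.0
```

Emit:
jog_arm(motion=[0.4, -1, 0, 0, 0, 0, 1, 0.4, -1, 0, 0, 0, 0, 1, 0.2, -1, 0, 0, 0, 0, 1, 0, -1, 0.5, 0, 0, 0, 1, 0, -1, 1, 0, 0, 0, 1, 0, -0.6, 1, 0, 0, 0, 1, 0, 0, 1, 0, 0, 0, 1, 0, 0, 0.8, 0, 0, 0, 1, 0, 0, 0.15, 0, 0, 0, 1])

```text
time: 2.72
position: [0.3812, 0.1413, 0.0173]
tool_rot: [1.0, -0.0, -0.002, 0.0]
ft_force: [1.0, -0.7, -0.1]
grip_width: 0.0003
grip_force: 0.0
```

Run:
```python
from h import *
o=robot.get_obs();print(o['position'],o['q'].round(3))
cv2.imwrite("pics/w1.png",robot.camera("wrist"))
print('heel px',proj('wrist',[[.422,.145,.03],[.422,.165,.03],[.422,.125,.03]],o))
```

```text
[0.38120506 0.14132559 0.01732891] [ 0.078  0.619  2.113 -0.     0.415  1.65 ]
heel px [[313.55917286 207.56479699]
 [271.42925382 207.63168082]
 [355.68659039 207.49791713]]
```

View pics/w1.png

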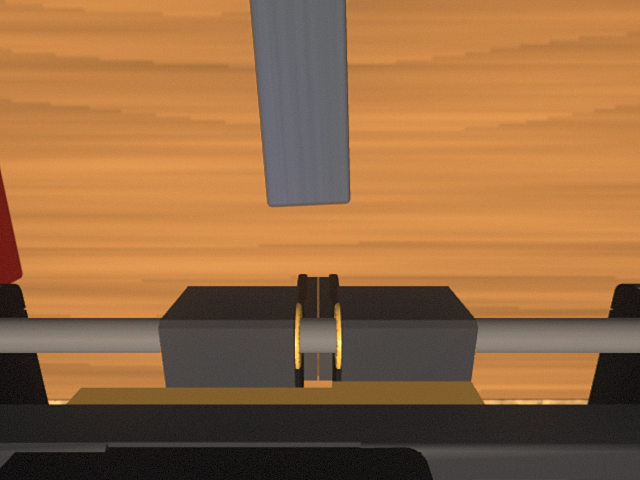

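The wrist view shows the left heel's rear edge at row about 205, columns 268-350, which agrees with the estimate of (0.422, 0.146). I'll push the left foot about 35 mm.

Emit:
jog_arm(motion=[0.6, -0.05, 0, 0, 0, 0, 1, 0.25, 0, 0, 0, 0, 0, 1, 0.25, 0, 0, 0, 0, 0, 1, 0.25, 0, 0, 0, 0, 0, 1, 0.25, 0, 0, 0, 0, 0, 1, 0.2, 0, 0, 0, 0, 0, 1])

```text
time: 3.52
position: [0.4552, 0.1433, 0.019]
tool_rot: [1.0, -0.001, 0.0, -0.0]
ft_force: [-0.4, -0.0, -0.0]
grip_width: 0.0008
grip_force: 0.0
```

```bash
cat > st.py <<'E'
from h import *
import sys
def stand():
    im=robot.camera("top");hsv=cv2.cvtColor(im,cv2.COLOR_BGR2HSV)
    g=cv2.inRange(hsv,(15,130,150),(30,255,255))
    return im
E
python3 - <<'E'
from h import *
o=robot.get_obs();print(o['position'],o['ft_force'])
im=robot.camera("top");cv2.imwrite("pics/t2.png",im)
cv2.imwrite("pics/t2c.png",cv2.resize(im[170:350,180:480],(800,480),interpolation=cv2.INTER_CUBIC))
E
```

```text
[0.45523981 0.14325044 0.01898505] [-0.36542187 -0.03857413 -0.02751515]
```

View pics/t2c.png

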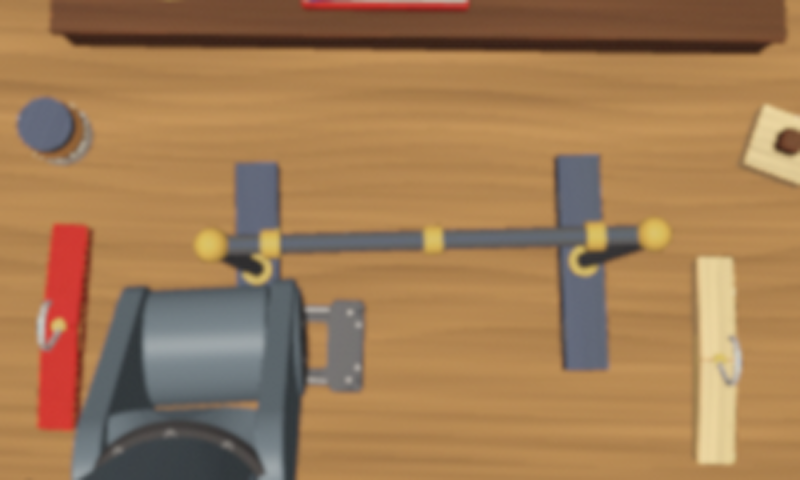

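The rail hasn't moved (left toe still at crop (257,163)) and no force shows, so I'll look from the wrist.

Run:
```python
from h import *
o=robot.get_obs();print(o['time'],o['position'],o['ft_force'],o['q'].round(3))
cv2.imwrite("pics/w2.png",robot.camera("wrist"))
p=o['position'];print('tip px',proj('wrist',[p+[0,0,-.011],p+[.0095,0,-.011]],o))
print('cast', cast('wrist',[(309,205)],.03,o))
```

```text
3.575 [0.45692434 0.1432671  0.01905043] [ 1.49873382  0.23005848 -0.16532514] [ 0.07   0.648  1.937 -0.     0.554  1.642]
tip px [[320.80293616 269.80194518]
 [320.80807414 253.87458849]]
cast [[0.49847568 0.14911589 0.03      ]]
```

View pics/w2.png

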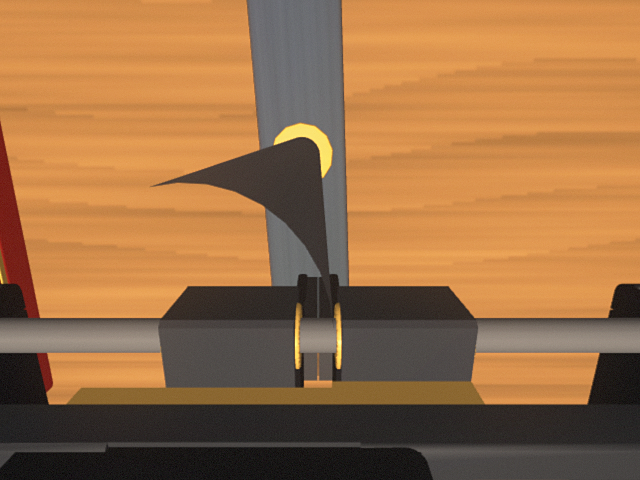

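Run:
```python
from h import *
o=robot.get_obs();print(o['time'],o['position'],o['ft_force'])
print('post',cast('wrist',[(303,150),(300,20),(347,280),(273,280)],.03,o))
a=robot.camera("top");b=cv2.imread("pics/t2.png");c=cv2.imread("pics/top0.png")
cv2.imwrite("pics/t3.png",a)
g=[cv2.cvtColor(x,cv2.COLOR_BGR2GRAY) for x in(a,b,c)]
for r in((225,250,265,290),(225,250,385,412),(255,268,250,270),(250,265,415,435)):
    s=np.s_[r[0]:r[1],r[2]:r[3]];print([np.abs(g[i][s].astype(int)-g[2][s]).mean().round(2) for i in(0,1)])
# toe rows
for n,x in zip('abc',g): print(n,[ (u,225+int(np.argmin(np.diff(x[225:245,u].astype(int))))) for u in(276,396)])
cv2.imwrite("pics/s3.png",robot.camera("side"))
```

```text
3.625 [0.45609661 0.14324758 0.01898852] [-0.10104205  0.6009885  -0.23265036]
post [[0.52338456 0.15164254 0.03      ]
 [0.57678547 0.15222645 0.03      ]
 [0.45899632 0.13013769 0.03      ]
 [0.45907294 0.16768067 0.03      ]]
[np.float64(5.66), np.float64(5.6)]
[np.float64(5.5), np.float64(5.45)]
[np.float64(5.83), np.float64(5.83)]
[np.float64(5.94), np.float64(5.86)]
a [(276, 230), (396, 227)]
b [(276, 230), (396, 227)]
c [(276, 230), (396, 227)]
```

View pics/s3.png

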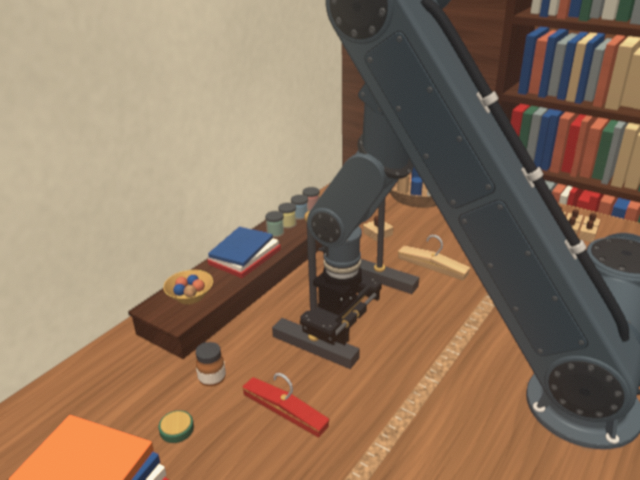

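Run:
```python
from h import *
o=robot.get_obs();p=o['position'];print(o['position'],o['joint_torque'].round(1))
print('side tcp,tip',proj('side',[p,p+[0,0,-.011],[.423,.145,.03],[.423,.145,.0],[.5225,.15,.03]]))
a=cv2.imread("pics/side0.png")[290:380,250:380];b=cv2.imread("pics/s3.png")[290:380,250:380]
cv2.imwrite("pics/s3c.png",cv2.resize(np.hstack([a,b]),(780,270),interpolation=cv2.INTER_CUBIC))
```

```text
[0.45427381 0.14324708 0.01881417] [ -0.1 -37.7  -6.5   0.   -0.1   0. ]
side tcp,tip [[342.15495985 349.89375748]
 [342.1658786  353.8311759 ]
 [354.35797507 351.9594159 ]
 [354.23716154 362.77944954]
 [313.73955622 335.77416607]]
```

View pics/s3c.png

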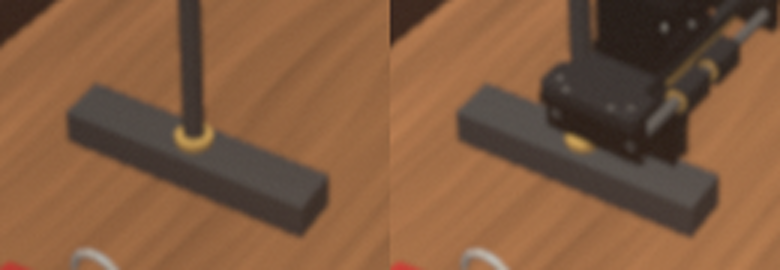

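The side view shows the fingers over or inside the foot with no contact force. I'll back off and check the fingertips' true height by touching the counter gently.

Emit:
jog_arm(motion=[-1, 0, 0, 0, 0, 0, 1, -0.9, 0, 0, 0, 0, 0, 1, 0, 0, 0.05, 0, 0, 0, 1, 0, 0, 0.05, 0, 0, 0, 1, 0, 0, 0.05, 0, 0, 0, 1, 0, 0, 0, 0, 0, 0, 1])

```text
time: 4.47
position: [0.3797, 0.1434, 0.0127]
tool_rot: [1.0, -0.001, 0.0, -0.0]
ft_force: [-0.4, 0.4, 0.8]
grip_width: 0.0004
grip_force: 0.0
```

Emit:
jog_arm(motion=[0, 0, 0.05, 0, 0, 0, 1, 0, 0, 0.05, 0, 0, 0, 1, 0, 0, 0, 0, 0, 0, 1])

```text
time: 4.85
position: [0.3786, 0.1433, 0.0088]
tool_rot: [1.0, -0.001, -0.0, 0.0]
ft_force: [-0.1, 0.4, 0.8]
grip_width: 0.0006
grip_force: 0.0
```

Emit:
jog_arm(motion=[0, 0, 0.1, 0, 0, 0, 1, 0, 0, 0.1, 0, 0, 0, 1, 0, 0, 0, 0, 0, 0, 1])

```text
time: 5.22
position: [0.3784, 0.1433, 0.0006]
tool_rot: [1.0, -0.001, -0.0, 0.0]
ft_force: [-0.6, 1.0, -0.0]
grip_width: 0.0004
grip_force: 0.0
```

Run:
```python
from h import *
o=robot.get_obs();print(o)
b=robot.camera("side");p=o['position'];px=proj('side',[p,p+[0,0,-.011]]);print(px)
u,v=px[0].astype(int);cv2.imwrite("pics/s4c.png",cv2.resize(b[v-60:v+40,u-60:u+60],(720,600),interpolation=cv2.INTER_CUBIC))
```

```text
{'time': 5.225, 'q': array([8.42103653e-02, 6.60262407e-01, 2.12738402e+00, 4.76116431e-05,
       3.54804343e-01, 1.65619963e+00]), 'joint_velocities': array([-0.00078077, -0.00855113, -0.00233462,  0.00077935,  0.00501426,
       -0.00042078]), 'joint_torque': array([-1.46321260e-02, -3.36095417e+01, -1.69668317e+00,  1.03309148e-02,
       -1.00448232e-01,  5.50742539e-05]), 'position': array([0.37837181, 0.14333859, 0.00059224]), 'tool_rot': array([ 9.99999716e-01, -6.18796327e-04, -4.28216759e-04,  2.81124988e-05]), 'ft_force': array([-0.61509517,  1.04713127, -0.03866014]), 'moment': array([0.02876233, 0.01673174, 0.01789919]), 'grip_force': 0.0, 'grip_width': 0.0004321959984283803}
[[373.05868371 370.46735905]
 [372.92799635 374.39904396]]
```

View pics/s4c.png

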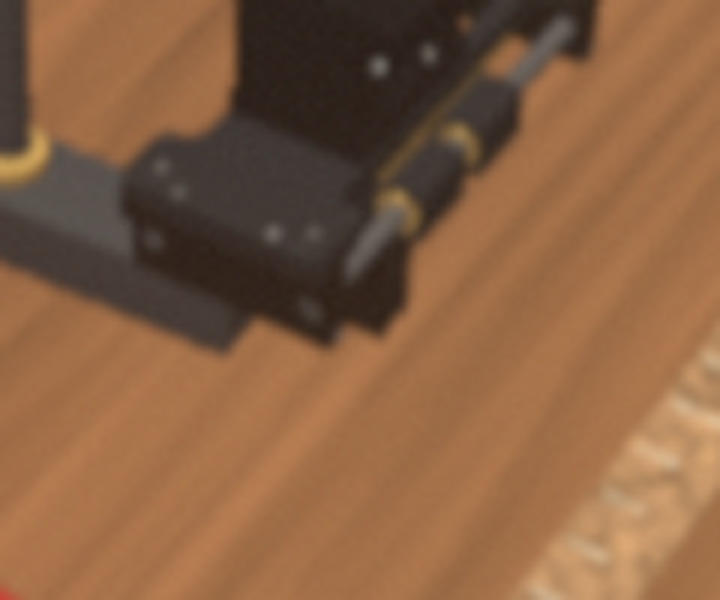

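Both views put the fingertips about 16 mm higher than the reading implies, which is why they passed over the foot. I'll descend in small steps to find the real contact height.

Emit:
jog_arm(motion=[0, 0, 0.08, 0, 0, 0, 1, 0, 0, 0.08, 0, 0, 0, 1, 0, 0, 0.08, 0, 0, 0, 1, 0, 0, 0.08, 0, 0, 0, 1, 0, 0, 0, 0, 0, 0, 1])

```text
time: 5.9
position: [0.3784, 0.1433, -0.0121]
tool_rot: [1.0, -0.001, -0.0, 0.0]
ft_force: [-0.3, -0.2, 0.3]
grip_width: 0.0005
grip_force: 0.0
```

Emit:
jog_arm(motion=[0, 0, 0.05, 0, 0, 0, 1, 0, 0, 0.05, 0, 0, 0, 1, 0, 0, 0.05, 0, 0, 0, 1, 0, 0, 0, 0, 0, 0, 1])

```text
time: 6.4
position: [0.3785, 0.1434, -0.018]
tool_rot: [1.0, -0.001, -0.0, 0.0]
ft_force: [0.0, 0.2, -0.2]
grip_width: -0.0
grip_force: 0.0
```

Emit:
jog_arm(motion=[0, 0, 0.05, 0, 0, 0, 1, 0, 0, 0.05, 0, 0, 0, 1, 0, 0, 0.05, 0, 0, 0, 1, 0, 0, 0, 0, 0, 0, 1])

```text
time: 6.9
position: [0.3785, 0.1434, -0.024]
tool_rot: [1.0, -0.001, -0.0, 0.0]
ft_force: [1.1, -0.5, -1.1]
grip_width: 0.0003
grip_force: 0.0
```

Run:
```python
from h import *
o=robot.get_obs();print(o['position'],o['ft_force'],o['joint_torque'].round(2))
b=robot.camera("side");cv2.imwrite("pics/s5.png",b);w=robot.camera("wrist");cv2.imwrite("pics/w5.png",w)
u,v=373,370
a=cv2.imread("pics/s4c.png")
c=cv2.resize(b[v-60:v+40,u-60:u+60],(720,600),interpolation=cv2.INTER_CUBIC)
w=w[200:480,150:490]
out=np.hstack([cv2.resize(x,(400,333)) for x in(c,w)])
cv2.imwrite("pics/c5.png",out)
```

```text
[ 0.37853506  0.14335225 -0.02402747] [ 1.14258021 -0.48155434 -1.08834755] [-1.00e-02 -3.46e+01 -1.00e-01  1.00e-02 -9.00e-02  0.00e+00]
```

View pics/c5.png

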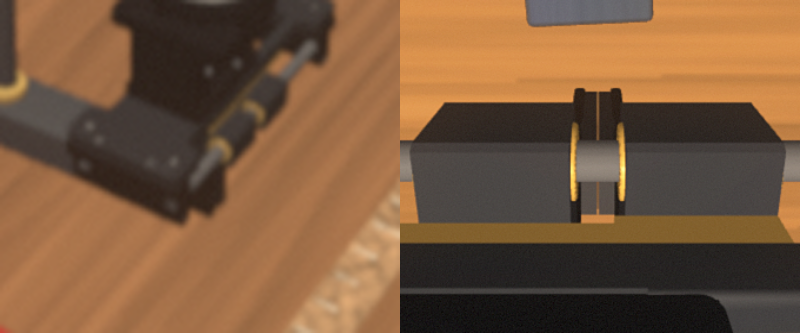

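Emit:
jog_arm(motion=[0, 0, 0.05, 0, 0, 0, 1, 0, 0, 0.05, 0, 0, 0, 1, 0, 0, 0, 0, 0, 0, 1])

```text
time: 7.38
position: [0.3789, 0.1434, -0.0254]
tool_rot: [1.0, -0.001, 0.002, -0.0]
ft_force: [-1.3, -0.5, 34.1]
grip_width: 0.0006
grip_force: 16.5
```

Contact came at a reported TCP z of about −0.025, so the true tips are about 36 mm short of the nominal tip reach. From here on I'll use "tip = TCP z + 0.025". I'm raising to tip z of about 12 mm and pushing the left heel.

Emit:
jog_arm(motion=[0, 0, -0.35, 0, 0, 0, 1, 0.55, -0.05, 0, 0, 0, 0, 1, 0.25, 0, 0, 0, 0, 0, 1, 0.25, 0, 0, 0, 0, 0, 1, 0.25, 0, 0, 0, 0, 0, 1, 0.25, 0, 0, 0, 0, 0, 1, 0.2, 0, 0, 0, 0, 0, 1])

```text
time: 8.25
position: [0.4352, 0.1456, -0.0151]
tool_rot: [1.0, -0.001, -0.013, 0.0]
ft_force: [-14.9, 6.0, 6.4]
grip_width: 0.0002
grip_force: 7.4
```

```bash
cat > st.py <<'E'
from h import *
# stand toes/heels: foot front/rear edges in the top view (z=.03) and bar end knobs (z=.321)
def stand(show=True):
    im=robot.camera("top");g=cv2.cvtColor(im,cv2.COLOR_BGR2HSV)
    gold=cv2.inRange(g,(18,110,150),(30,255,255))
    o=[]
    for lo,hi in((235,300),(400,445)):
        k=np.zeros_like(gold);k[170:300,lo:hi]=gold[170:300,lo:hi]
        cs,_=cv2.findContours(k,cv2.RETR_EXTERNAL,cv2.CHAIN_APPROX_NONE)
        # the knob is the outermost sizeable blob
        cs=[c for c in cs if cv2.contourArea(c)>25]
        c=min(cs,key=lambda c:cv2.minEnclosingCircle(c)[0][0]*(1 if lo<300 else -1))
        o.append(cv2.minEnclosingCircle(c)[0])
    P=cast("top",o,.321);yaw=np.arctan2(P[1,0]-P[0,0],P[0,1]-P[1,1]);m=P.mean(0)
    f=lambda x,y:(m[:2]+[x*np.cos(yaw)-y*np.sin(yaw),x*np.sin(yaw)+y*np.cos(yaw)]).round(4)
    print('px',np.round(o,1).tolist(),'org',m[:2].round(4),'yaw',yaw.round(4))
    for n,x,y in(('toeL',.1,.15),('toeR',.1,-.15),('heelL',-.1,.15),('heelR',-.1,-.15)):print(n,f(x,y),'gap %.4f'%(.7414-.0141*f(x,y)[1]-f(x,y)[0]) if x>0 else '')
    return im
if __name__=='__main__':
    o=robot.get_obs();print(o['position'],o['ft_force'])
    cv2.imwrite("pics/st_%d.png"%(1000*o['time']),stand())
E
python3 st.py
```

```text
[ 0.4352184   0.14557376 -0.01513317] [-14.87246155   6.02020376   6.3529807 ]
px [[261.8, 247.6], [427.9, 254.4]] org [ 0.5451 -0.0047] yaw -0.0196
toeL [0.648  0.1433] gap 0.0914
toeR [ 0.6421 -0.1566] gap 0.1015
heelL [0.448  0.1472] 
heelR [ 0.4421 -0.1527]
```

Emit:
jog_arm(motion=[-1, 0, 0, 0, 0, 0, 1, -0.2, 0.9, 0, 0, 0, 0, 1, 0, 1, 0, 0, 0, 0, 1, 0, 1, 0, 0, 0, 0, 1, 0, 1, 0, 0, 0, 0, 1, 0, 1, 0, 0, 0, 0, 1, 0, 1, 0, 0, 0, 0, 1, 0, 1, 0, 0, 0, 0, 1, 0, 0.6, 0, 0, 0, 0, 1, 0.3, 0, 0, 0, 0, 0, 1, 0.3, 0, 0, 0, 0, 0, 1])

```text
time: 9.68
position: [0.4245, -0.154, -0.0141]
tool_rot: [1.0, -0.001, -0.0, -0.0]
ft_force: [0.5, 0.0, -0.0]
grip_width: 0.0004
grip_force: 0.0
```

Emit:
jog_arm(motion=[0.3, 0, 0, 0, 0, 0, 1, 0.25, 0, 0, 0, 0, 0, 1, 0.25, 0, 0, 0, 0, 0, 1, 0.25, 0, 0, 0, 0, 0, 1, 0.25, 0, 0, 0, 0, 0, 1, 0.25, 0, 0, 0, 0, 0, 1, 0.1, 0, 0, 0, 0, 0, 1])

```text
time: 10.55
position: [0.4836, -0.151, -0.0145]
tool_rot: [1.0, 0.002, -0.007, -0.003]
ft_force: [-15.1, -6.3, 7.4]
grip_width: 0.0006
grip_force: 7.7
```

```bash
python3 st.py
```

```text
[ 0.48358948 -0.15103243 -0.01446612] [-15.06004923  -6.30726263   7.3674708 ]
px [[255.7, 238.9], [420.9, 224.5]] org [0.5803 0.0074] yaw 0.1099
toeL [0.6633 0.1675] gap 0.0757
toeR [ 0.6962 -0.1307] gap 0.0470
heelL [0.4645 0.1456] 
heelR [ 0.4974 -0.1526]
```

Emit:
jog_arm(motion=[-1, 0, 0, 0, 0, 0, 1, -0.4, -0.9, 0, 0, 0, 0, 1, 0, -1, 0, 0, 0, 0, 1, 0, -1, 0, 0, 0, 0, 1, 0, -1, 0, 0, 0, 0, 1, 0, -1, 0, 0, 0, 0, 1, 0, -1, 0, 0, 0, 0, 1, 0, -1, 0, 0, 0, 0, 1, 0, -0.6, 0, 0, 0, 0, 1, 0.25, 0, 0, 0, 0, 0, 1, 0.25, 0, 0, 0, 0, 0, 1])

```text
time: 11.98
position: [0.4512, 0.1458, -0.0141]
tool_rot: [1.0, 0.0, -0.004, 0.0]
ft_force: [-11.5, 2.7, 4.8]
grip_width: 0.0004
grip_force: 5.3
```

Emit:
jog_arm(motion=[0.25, 0, 0, 0, 0, 0, 1, 0.25, 0, 0, 0, 0, 0, 1, 0.25, 0, 0, 0, 0, 0, 1, 0.25, 0, 0, 0, 0, 0, 1, 0.25, 0, 0, 0, 0, 0, 1, 0.25, 0, 0, 0, 0, 0, 1])

```text
time: 12.72
position: [0.503, 0.1452, -0.0153]
tool_rot: [1.0, -0.002, -0.012, -0.0]
ft_force: [-14.4, 5.6, 6.4]
grip_width: 0.0005
grip_force: 7.3
```

```bash
python3 st.py
```

```text
[ 0.50296606  0.14516347 -0.01530151] [-14.40716554   5.6207564    6.44938455]
px [[262.8, 210.4], [427.9, 217.4]] org [ 0.6134 -0.0045] yaw -0.0211
toeL [0.7166 0.1434] gap 0.0228
toeR [ 0.7102 -0.1566] gap 0.0334
heelL [0.5166 0.1476] 
heelR [ 0.5103 -0.1524]
```

Emit:
jog_arm(motion=[-1, 0, 0, 0, 0, 0, 1, -0.15, 0.9, 0, 0, 0, 0, 1, 0, 1, 0, 0, 0, 0, 1, 0, 1, 0, 0, 0, 0, 1, 0, 1, 0, 0, 0, 0, 1, 0, 1, 0, 0, 0, 0, 1, 0, 1, 0, 0, 0, 0, 1, 0, 1, 0, 0, 0, 0, 1, 0, 0.55, 0, 0, 0, 0, 1, 0.3, 0, 0, 0, 0, 0, 1, 0.3, 0, 0, 0, 0, 0, 1])

```text
time: 14.15
position: [0.4931, -0.1531, -0.0139]
tool_rot: [1.0, -0.001, 0.0, -0.0]
ft_force: [0.4, 0.1, 0.6]
grip_width: 0.0002
grip_force: 0.0
```

Emit:
jog_arm(motion=[0.25, 0, 0, 0, 0, 0, 1, 0.25, 0, 0, 0, 0, 0, 1, 0.25, 0, 0, 0, 0, 0, 1, 0.25, 0, 0, 0, 0, 0, 1, 0.2, 0, 0, 0, 0, 0, 1])

```text
time: 14.78
position: [0.5252, -0.1487, -0.0152]
tool_rot: [1.0, 0.004, -0.016, -0.004]
ft_force: [-35.5, -14.6, 16.1]
grip_width: 0.0004
grip_force: 18.1
```

```bash
python3 st.py
```

```text
[ 0.5252425  -0.14870465 -0.01519276] [-35.48694952 -14.6038776   16.10455096]
px [[260.5, 204.5], [424.7, 201.7]] org [0.6335 0.0007] yaw 0.0396
toeL [0.7275 0.1545] gap 0.0117
toeR [ 0.7394 -0.1452] gap 0.0040
heelL [0.5277 0.1466] 
heelR [ 0.5396 -0.1532]
```

Emit:
jog_arm(motion=[-1, 0, 0, 0, 0, 0, 1, -0.4, -0.9, 0, 0, 0, 0, 1, 0, -1, 0, 0, 0, 0, 1, 0, -1, 0, 0, 0, 0, 1, 0, -1, 0, 0, 0, 0, 1, 0, -1, 0, 0, 0, 0, 1, 0, -1, 0, 0, 0, 0, 1, 0, -1, 0, 0, 0, 0, 1, 0, -0.55, 0, 0, 0, 0, 1, 0.3, 0, 0, 0, 0, 0, 1, 0.2, 0, 0, 0, 0, 0, 1])

```text
time: 16.2
position: [0.5062, 0.1456, -0.0138]
tool_rot: [1.0, 0.0, 0.001, 0.0]
ft_force: [-0.1, -0.2, -0.2]
grip_width: 0.0007
grip_force: 0.0
```

Emit:
jog_arm(motion=[0.25, 0, 0, 0, 0, 0, 1, 0.25, 0, 0, 0, 0, 0, 1, 0.25, 0, 0, 0, 0, 0, 1, 0.25, 0, 0, 0, 0, 0, 1, 0.15, 0, 0, 0, 0, 0, 1, 0, 0, 0, 0, 0, 0, 1])

```text
time: 16.95
position: [0.5218, 0.1444, -0.0166]
tool_rot: [1.0, -0.001, -0.029, 0.001]
ft_force: [-33.1, 1.7, 19.7]
grip_width: 0.0006
grip_force: 17.0
```

```bash
python3 st.py
```

```text
[ 0.52183468  0.14443039 -0.01663659] [-33.10921131   1.6666557   19.7190408 ]
px [[261.3, 199.3], [425.9, 201.5]] org [ 0.6387 -0.0009] yaw 0.0087
toeL [0.7374 0.15  ] gap 0.0019
toeR [ 0.74 -0.15] gap 0.0035
heelL [0.5374 0.1482] 
heelR [ 0.54   -0.1517]
```

The rail is home: both heels met firm contact at about 33-35 N, and yaw is 0.009. Next I'll go above the red hanger's rear end with the gripper open.

Emit:
jog_arm(motion=[-1, 0, 0, 0, 0, 0, 1, -1, 0, -0.5, 0, 0, 0, 1, -1, -1, -1, 0, 0, 0, -1, -0.9, -1, -1, 0, 0, 0, -1, 0, -1, -1, 0, 0, 0, -1, 0, -1, -0.6, 0, 0, 0.3, -1, 0, -0.57, 0, 0, 0, 0, -1, 0, 0, 0, 0, 0, 0, -1])

```text
time: 18.0
position: [0.4028, 0.3223, 0.1441]
tool_rot: [1.0, -0.011, 0.001, -0.0]
ft_force: [0.3, -1.0, -0.3]
grip_width: 0.0528
grip_force: 0.0
```

```bash
cat > hg.py <<'E'
from h import *
RED=lambda h:cv2.inRange(h,(0,150,60),(8,255,255))|cv2.inRange(h,(172,150,60),(180,255,255))
PALE=lambda h:cv2.inRange(h,(14,40,170),(32,130,255))
def big(m):
    cs,_=cv2.findContours(m,cv2.RETR_EXTERNAL,cv2.CHAIN_APPROX_NONE);return max(cs,key=cv2.contourArea)
E
python3 - <<'E'
from hg import *
o=robot.get_obs();print(o['time'],o['position'],o['grip_width'])
w=robot.camera("wrist");cv2.imwrite("pics/w6.png",w);t=robot.camera("top");cv2.imwrite("pics/t6.png",t)
c=big(RED(cv2.cvtColor(w,cv2.COLOR_BGR2HSV)));r=cv2.minAreaRect(c);print(r,cv2.contourArea(c),cv2.boundingRect(c))
b=cv2.boxPoints(r);print('wrist',cast('wrist',np.vstack([[r[0]],b]),.026,o)[:,:2].round(4).tolist())
k=RED(cv2.cvtColor(t,cv2.COLOR_BGR2HSV));k[:245]=0;k[345:]=0;k[:,:185]=0;k[:,230:]=0
c=big(k);r=cv2.minAreaRect(c);print('top',r)
E
```

```text
18.0 [0.40275407 0.32234027 0.14410462] 0.052791871191213695
((308.9999694824219, 135.49998474121094), (43.99999237060547, 240.99996948242188), 0.0) 10036.0 (287, 15, 45, 242)
wrist [[0.4748, 0.3295], [0.3749, 0.3513], [0.5597, 0.3431], [0.559, 0.3111], [0.3741, 0.3133]]
top ((204.1764678955078, 279.7058410644531), (15.185905456542969, 52.307010650634766), 4.398705959320068)
```

View pics/w6.png

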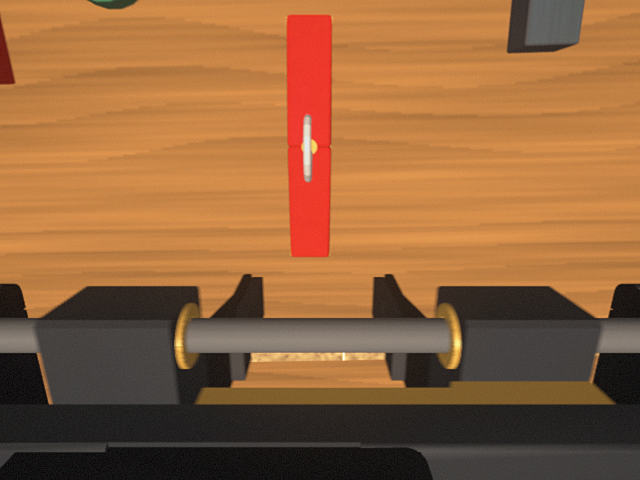

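The wrist view shows the red hanger straight ahead, its rear end at row 257 and col 310 and its hook at (308,147), with the open fingers centred at col 318. I'll open fully, correct and descend.

Emit:
jog_arm(motion=[-0.05, -0.08, 0, 0, 0, 0.1, -1, 0, 0, 0.5, 0, 0, 0, -1, 0, 0, 0.5, 0, 0, 0, -1, 0, 0, 0, 0, 0, 0, -1])

```text
time: 18.6
position: [0.3985, 0.3233, 0.1021]
tool_rot: [1.0, -0.015, -0.002, 0.001]
ft_force: [-0.5, -0.4, 0.2]
grip_width: 0.0865
grip_force: 0.0
```

Emit:
jog_arm(motion=[-0.03, -0.15, 0.6, 0, 0, 0, -1, 0, 0, 0.8, 0, 0, 0, -1, 0, 0, 0.7, 0, 0, 0, -1, 0, 0, 0.6, 0, 0, 0, -1, 0, 0, 0.35, 0, 0, 0, -1, 0, 0, 0, 0, 0, 0, -1])

```text
time: 19.35
position: [0.3986, 0.3304, -0.0188]
tool_rot: [1.0, -0.015, -0.001, 0.0]
ft_force: [0.3, -0.8, 0.0]
grip_width: 0.0868
grip_force: 0.0
```

Run:
```python
from hg import *
o=robot.get_obs();print(o['time'],o['position'],o['ft_force'],o['q'].round(3))
w=robot.camera("wrist");cv2.imwrite("pics/w7.png",w)
c=big(RED(cv2.cvtColor(w,cv2.COLOR_BGR2HSV)));r=cv2.minAreaRect(c);print(r,cv2.boundingRect(c))
s=c[:,0]
for v in(230,200,100,50): 
    q=s[s[:,1]==v];print(v,q[:,0].min(),q[:,0].max(),cast('wrist',[(q[:,0].min(),v),(q[:,0].max(),v)],.03,o)[:,:2].round(4).tolist())
```

```text
19.35 [ 0.39861665  0.33043327 -0.01883176] [ 0.27396945 -0.84315622  0.00947852] [ 0.476  0.746  1.847 -0.     0.55   2.077]
((317.0, 158.5), (317.0, 100.0), 90.0) (267, 0, 101, 318)
230 275 362 [[0.4385, 0.3474], [0.4375, 0.3141]]
200 273 363 [[0.4502, 0.3475], [0.4491, 0.3138]]
100 269 366 [[0.4854, 0.3466], [0.4844, 0.3128]]
50 268 367 [[0.5013, 0.3459], [0.5003, 0.3126]]
```

Emit:
jog_arm(motion=[0, 0, 0.05, 0, 0, 0, 1, 0, 0, 0, 0, 0, 0, 1, 0, 0, 0, 0, 0, 0, 1, 0, 0, 0, 0, 0, 0, 1, 0, 0, 0, 0, 0, 0, 1, 0, 0, 0, 0, 0, 0, 1, 0, 0, 0, 0, 0, 0, 1], grip_force=45)

```text
time: 20.27
position: [0.3987, 0.3307, -0.0205]
tool_rot: [1.0, -0.015, -0.0, 0.0]
ft_force: [-0.2, -0.5, -0.1]
grip_width: 0.0336
grip_force: 45.0
```

Gripped. While it's held I'll check in 2D (x–z plane) which tilt and path give the best clearance through the ring.

```bash
cat > clr.py <<'E'
import numpy as np
def pts():
    a=np.linspace(0,np.pi,60);h=np.c_[20*np.cos(a),20*np.sin(a)]
    st=np.c_[np.full(15,-20.),np.linspace(0,-36,15)];b=np.linspace(-95,95,80)
    body=np.c_[b,-36-12*abs(b)/95]
    return np.r_[h,st],body
H,B=pts()
def clear(cx,cz,t):  # hook centre relative to the ring centre, mm; tilt deg
    c,s=np.cos(np.radians(t)),np.sin(np.radians(t));R=np.array([[c,-s],[s,c]])
    h=H@R.T+[cx,cz];b=B@R.T+[cx,cz];d=99
    obs=[(0,-14.5,3),(0,14.5,3),(0,20,3),(0,24,3),(0,31,7)]
    for x,z,r in obs:
        d=min(d,np.hypot(*(h-[x,z]).T).min()-r-2.5,np.hypot(*(b-[x,z]).T).min()-r)
    return d
if __name__=='__main__':
    for t in(0,20,30,35,40,45):
        best=max(((min(clear(x,z,t) for x in range(-60,-t//3-2,3)),z) for z in range(-40,5)))
        row=[(x,)+max((round(clear(x,z,t),1),z) for z in range(-40,5)) for x in range(-50,1,5)]
        print(t,'straight',best,'\n   ',row)
E
python3 clr.py
```

```text
0 straight (np.float64(0.1874466240894117), -40) 
    [(-50, np.float64(30.6), -40), (-45, np.float64(26.2), -40), (-40, np.float64(21.9), -40), (-35, np.float64(17.8), -40), (-30, np.float64(13.9), -40), (-25, np.float64(10.2), -40), (-20, np.float64(6.9), -40), (-15, np.float64(4.1), -40), (-10, np.float64(4.5), -14), (-5, np.float64(7.8), -19), (0, np.float64(9.0), -20)]
20 straight (np.float64(3.590529131163052), -12) 
    [(-50, np.float64(30.6), -40), (-45, np.float64(26.2), -40), (-40, np.float64(21.9), -40), (-35, np.float64(17.8), -40), (-30, np.float64(13.9), -40), (-25, np.float64(10.2), -40), (-20, np.float64(6.9), -40), (-15, np.float64(4.6), -12), (-10, np.float64(5.3), -15), (-5, np.float64(7.8), -19), (0, np.float64(9.0), -20)]
30 straight (np.float64(5.831448932230332), -13) 
    [(-50, np.float64(30.7), -40), (-45, np.float64(26.2), -40), (-40, np.float64(21.9), -40), (-35, np.float64(17.8), -40), (-30, np.float64(13.9), -40), (-25, np.float64(10.2), -40), (-20, np.float64(7.3), -12), (-15, np.float64(5.8), -13), (-10, np.float64(5.7), -15), (-5, np.float64(7.8), -1
[... 461 characters left out ...]
 [(-50, np.float64(27.1), -40), (-45, np.float64(26.8), -40), (-40, np.float64(22.2), -40), (-35, np.float64(17.9), -40), (-30, np.float64(15.0), -13), (-25, np.float64(11.7), -13), (-20, np.float64(8.7), -14), (-15, np.float64(6.9), -15), (-10, np.float64(6.6), -16), (-5, np.float64(7.8), -19), (0, np.float64(9.0), -20)]
45 straight (np.float64(5.716341589499489), -40) 
    [(-50, np.float64(22.2), -40), (-45, np.float64(25.3), -40), (-40, np.float64(22.7), -40), (-35, np.float64(18.2), -40), (-30, np.float64(14.8), -15), (-25, np.float64(12.4), -14), (-20, np.float64(9.3), -14), (-15, np.float64(7.6), -15), (-10, np.float64(6.9), -17), (-5, np.float64(7.8), -19), (0, np.float64(9.0), -20)]
```

Emit:
jog_arm(motion=[0, 0, -0.3, 0, 0, -0.3, 1, 0, 0, -0.5, 0, 0, -0.3, 1, 0, 0, -0.7, 0, 0, 0, 1, 0, 0, -0.8, 0, 0, 0, 1, 0, 0, -0.8, 0, 0, 0, 1, 0, 0, -0.8, 0, 0, 0, 1, 0, 0, -0.6, 0, 0, 0, 1, 0, 0, 0, 0, 0, 0, 1])

```text
time: 21.28
position: [0.3998, 0.3314, 0.1617]
tool_rot: [1.0, 0.007, 0.002, -0.001]
ft_force: [0.5, -0.2, -1.3]
grip_width: 0.0338
grip_force: 45.0
```

Emit:
jog_arm(motion=[0, 0.8, 0, 0, 0, 0, 1, 0, 1, 0, 0, 0, 0, 1, 0, 1, 0, 0, 0, 0, 1, 0, 1, 0, 0, 0, 0, 1, 0, 1, 0, 0, 0, 0, 1, 0.3, 0.6, 0, 0, 0, 0, 1, 0.7, 0.16, 0.1, 0, 0, 0, 1, 0.7, 0, 0, 0, 0, 0, 1, 0.6, 0, 0, 0, 0, 0, 1, 0.4, 0, 0, 0, 0, 0, 1, 0, 0, 0, 0, 0, 0, 1])

```text
time: 22.65
position: [0.5097, 0.1096, 0.1544]
tool_rot: [1.0, 0.006, -0.001, -0.0]
ft_force: [-0.3, -0.1, -1.5]
grip_width: 0.0335
grip_force: 45.0
```

Run:
```python
from hg import *
o=robot.get_obs();print(o['time'],o['position'],o['q'].round(3),o['ft_force'])
for n in('side','top','wrist'):cv2.imwrite(f"pics/{n}8.png",robot.camera(n))
p=o['position'];C=p+[.0685,0,.0925];ring=np.array([.6377,.109,.290])
print('side C,tip,crown,ring',proj('side',[C,C+[.02,0,0],C+[0,0,.02],ring,ring+[0,0,-.0145]]).round(1).tolist())
print('top ring',proj('top',[ring,C]).round(1).tolist())
s=cv2.imread('pics/side8.png');u,v=proj('side',[ring])[0].astype(int)
cv2.imwrite("pics/c8.png",cv2.resize(s[v-50:v+100,u-80:u+120],(800,600),interpolation=cv2.INTER_CUBIC));print(u,v)
```

```text
22.65 [0.50968083 0.10963653 0.15435525] [-0.003  0.449  1.735 -0.     0.96   1.555] [-0.27701757 -0.07864535 -1.47637154]
side C,tip,crown,ring [[300.2, 233.6], [292.4, 230.9], [299.8, 225.2], [276.4, 207.4], [276.8, 213.6]]
top ring [[285.3, 203.0], [285.9, 236.9]]
276 207
```

View pics/c8.png

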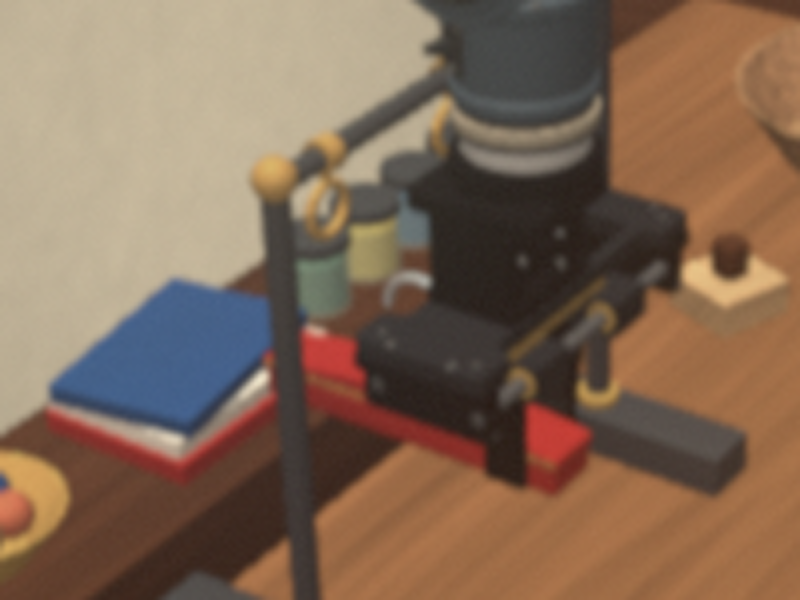

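The crop shows ring1 at about (278,208.5) px in the side view, the hook crown at about (298,226) and the tip at about (292,233). The hook is within 2 mm of prediction, so the held geometry is good. I'll refine the relative offset.

```bash
cat >> h.py <<'E'
def casty(n,px,y,o=None):
    K,R,t=cal(n,o);px=np.atleast_2d(np.array(px,float))
    d=(R.T@np.linalg.inv(K)@np.c_[px,np.ones(len(px))].T).T;C=-R.T@t
    return (C+d*((y-C[1])/d[:,1])[:,None]).round(4)
E
python3 - <<'E'
from hg import *
s=cv2.imread('pics/side8.png');g=cv2.cvtColor(s,cv2.COLOR_BGR2HSV)
m=cv2.inRange(g,(12,100,90),(32,255,255));m[:198]=0;m[219:]=0;m[:,:270]=0;m[:,290:]=0
cs,_=cv2.findContours(m,cv2.RETR_EXTERNAL,cv2.CHAIN_APPROX_NONE)
for c in cs: print(cv2.contourArea(c),cv2.boundingRect(c),cv2.fitEllipse(c) if len(c)>5 else '')
print('ring@y',casty('side',[(278,208.5),(277.7,208.5)],.109))
print('crown,tip',casty('side',[(298,225.75),(292.3,232.5)],.1096))
print('knob',tri((261.3,199.3),(264.25,201.5)).round(4))
E
```

```text
11.5 (284, 213, 6, 5) ((286.470947265625, 214.6895294189453), (3.6282565593719482, 5.514959812164307), 65.58222198486328)
0.0 (270, 201, 1, 1) 
120.5 (272, 198, 11, 19) ((277.3839111328125, 208.0245361328125), (9.503384590148926, 17.827762603759766), 8.538651466369629)
ring@y [[0.6335 0.109  0.2888]
 [0.6343 0.109  0.2885]]
crown,tip [[0.5829 0.1096 0.264 ]
 [0.5987 0.1096 0.2428]]
knob [0.6353 0.1492 0.3228]
```

Emit:
jog_arm(motion=[0.166, 0, 0.114, 0, 1, 0, 1, 0.166, 0, 0.114, 0, 1, 0, 1, 0.166, 0, 0.114, 0, 1, 0, 1, 0.166, 0, 0.114, 0, 1, 0, 1, 0.166, 0, 0.114, 0, 1, 0, 1, 0.166, 0, 0.114, 0, 1, 0, 1, 0.166, 0, 0.114, 0, 1, 0, 1, 0.166, 0, 0.114, 0, 1, 0, 1, 0, 0, 0, 0, 0, 0, 1, 0, 0, 0, 0, 0, 0, 1])

```text
time: 24.05
position: [0.569, 0.1107, 0.1334]
tool_rot: [0.961, 0.006, 0.275, -0.002]
ft_force: [0.7, 0.6, -1.0]
grip_width: 0.034
grip_force: 45.0
```

```bash
cat > hk.py <<'E'
from h import *
from clr import clear
import json,sys
# hook state relative to the ring: c = hook centre in the tool frame (x,z), ring world
def state(c,ring,goals=()):
    o=robot.get_obs();R=Rn.from_quat(o['tool_rot']).as_matrix()
    C=o['position']+R@np.array([c[0],0,c[1]]);t=np.degrees(np.arctan2(R[2,0],R[0,0]))
    rel=(C-ring)*1000;print('t',round(o['time'],2),'TCP',o['position'].round(4),'q',o['q'].round(2),'F',o['ft_force'].round(1))
    print('C rel ring mm',rel.round(1),'tilt',t.round(1),'yaw',np.degrees(np.arctan2(R[1,0],R[0,0])).round(1),'clear',round(clear(rel[0],rel[2],t),1))
    for g in goals: # goal hook-centre rel ring (x,y,z) -> shift in tool axes, units of 4 cm
        d=(np.array(g)-rel)/1000;print(g,'units',(R.T@d/.04).round(3))
    return o
E
python3 - <<'E'
from hk import *
o=state((.0685,-.0925),np.array([.635,.109,.290]),[(-45,0,-14),(-20,0,-13),(-10,0,-15.5),(-4,0,-19),(0,0,-20)])
s=robot.camera('side');cv2.imwrite('pics/side9.png',s)
cv2.imwrite("pics/c9.png",cv2.resize(s[157:307,196:396],(800,600),interpolation=cv2.INTER_CUBIC))
R=Rn.from_quat(o['tool_rot']).as_matrix();p=o['position']
f=lambda hx,hz:p+R@np.array([.0685+hx,0,-.0205-hz])
print(proj('side',[f(.02,.072),f(0,.092),f(.095,.024),f(-.095,.0)]).round(1).tolist())
E
```

```text
t 24.05 TCP [0.569  0.1107 0.1334] q [-0.01  0.46  2.07  0.2   0.05  1.36] F [ 0.7  0.6 -1. ]
C rel ring mm [-56.9   1.8 -41.8] tilt 32.0 yaw 0.7 clear 33.7
(-45, 0, -14) units [ 0.619  0.049 -0.433]
(-20, 0, -13) units [ 1.163  0.057 -0.124]
(-10, 0, -15.5) units [1.342 0.06  0.062]
(-4, 0, -19) units [1.423 0.062 0.215]
(0, 0, -20) units [1.495 0.064 0.289]
[[292.9, 226.6], [303.8, 227.6], [259.2, 215.8], [318.2, 284.2]]
```

View pics/c9.png

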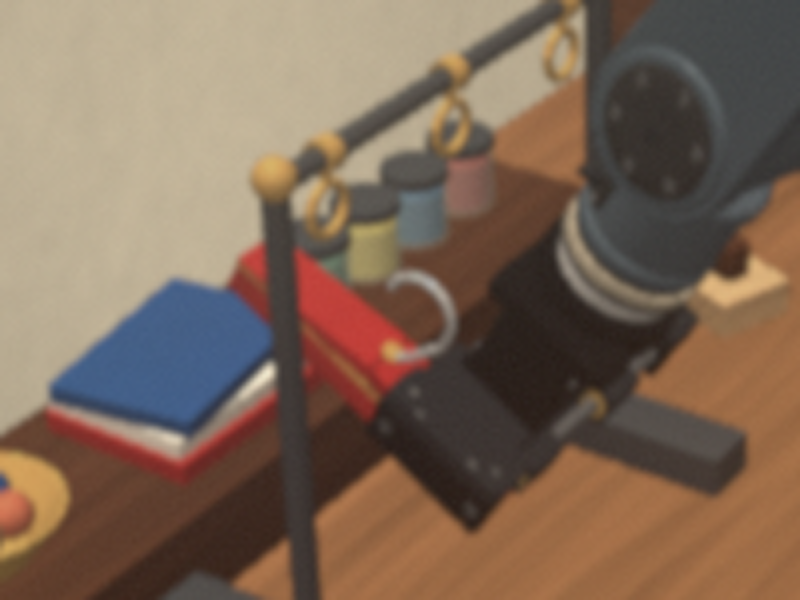

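The crop shows the hanger tipped back about 32° with the hook tip at about (294,226), facing ring1 at (277.5,208). The body's front end passes under the bar clear of the post. I'll advance to the ring mouth.

Emit:
jog_arm(motion=[0.31, 0.025, -0.215, 0, 0, 0, 1, 0.31, 0.02, -0.215, 0, 0, 0, 1, 0.18, 0, 0.1, 0, 0, 0, 1, 0.18, 0, 0.1, 0, 0, 0, 1, 0.18, 0, 0.1, 0, 0, 0, 1, 0, 0, 0, 0, 0, 0, 1, 0, 0, 0, 0, 0, 0, 1])

```text
time: 24.98
position: [0.6052, 0.1092, 0.1616]
tool_rot: [0.961, 0.006, 0.275, -0.002]
ft_force: [-0.4, 0.3, -0.5]
grip_width: 0.0336
grip_force: 45.0
```

Run:
```python
from hk import *
o=state((.0685,-.0925),np.array([.635,.109,.290]),[(-20,0,-13),(-10,0,-15.5),(-4,0,-19),(0,0,-20)])
s=robot.camera('side');t=robot.camera('top');cv2.imwrite('pics/side10.png',s);cv2.imwrite('pics/top10.png',t)
g=cv2.cvtColor(s,cv2.COLOR_BGR2HSV)
m=cv2.inRange(g,(12,100,90),(32,255,255));m[:198]=0;m[219:]=0;m[:,:270]=0;m[:,290:]=0
cs,_=cv2.findContours(m,cv2.RETR_EXTERNAL,cv2.CHAIN_APPROX_NONE)
for c in cs:
    if len(c)>5: print(cv2.contourArea(c),cv2.boundingRect(c),cv2.fitEllipse(c))
# hook wire: bright, unsaturated
k=cv2.inRange(g,(0,0,130),(180,45,255));k[:200]=0;k[240:]=0;k[:,:272]=0;k[:,315:]=0
for y in range(204,236): print(y,''.join('G' if m[y,x] else '#' if k[y,x] else '.' for x in range(268,315)))
R=Rn.from_quat(o['tool_rot']).as_matrix();p=o['position'];f=lambda hx,hz:p+R@np.array([.0685+hx,0,-.0205-hz])
print(proj('side',[f(.02,.072),f(0,.092),f(-.02,.072)]).round(1).tolist())
```

```text
t 24.98 TCP [0.6052 0.1092 0.1616] q [-0.01  0.43  1.96  0.06  0.19  1.49] F [-0.4  0.3 -0.5]
C rel ring mm [-20.5   0.4 -13.7] tilt 31.9 yaw 0.7 clear 6.4
(-20, 0, -13) units [ 0.021  0.009 -0.008]
(-10, 0, -15.5) units [0.2   0.012 0.178]
(-4, 0, -19) units [0.281 0.014 0.331]
(0, 0, -20) units [0.353 0.016 0.405]
14.5 (284, 213, 6, 5) ((286.4696960449219, 215.02182006835938), (4.2542829513549805, 5.6181817054748535), 105.1203842163086)
55.0 (272, 198, 11, 19) ((277.3653259277344, 207.8482666015625), (8.796255111694336, 16.78839874267578), 6.573573112487793)
204 ......GGGG...GG................................
205 ......GGG....GG................................
206 .....GGG.....GG................................
207 .....GGG.......................................
208 .....GG........#####...........................
209 .....GG.....#.########.........................
210 ....GGG...##......#####........................
211 ....GGG.............####.......................
212 .....GG....GGGG......###.......................
213 .....GGG.GGGGG...GGG...##......................
214 .....GGGG
[... 479 characters left out ...]
...........................
224 ...............................................
225 ...............................................
226 .......................#.......................
227 ....................###........................
228 ...................##..........................
229 ...............#...............................
230 ...............................................
231 ...............................................
232 ...............................................
233 ...............................................
234 ...............................................
235 ...............................................
[[278.7, 209.7], [289.3, 210.4], [292.4, 223.0]]
```

The hook tip is now inside ring1 in the side view (tip about (279,210), ring centre (277.4,208)). I'll feed it along its curve.

Emit:
jog_arm(motion=[0.1, 0.006, 0.09, 0, 0, 0, 1, 0.1, 0.006, 0.09, 0, 0, 0, 1, 0.08, 0, 0.15, 0, 0, 0, 1, 0.072, 0, 0.074, 0, 0, 0, 1, 0, 0, 0, 0, 0, 0, 1, 0, 0, 0, 0, 0, 0, 1])

```text
time: 25.82
position: [0.6261, 0.109, 0.1559]
tool_rot: [0.961, 0.006, 0.275, -0.002]
ft_force: [-0.3, 0.2, -0.9]
grip_width: 0.034
grip_force: 45.0
```

```bash
cat > ck.py <<'E'
from hk import *
def side(o,c,name,x0,x1,y0,y1):
    s=robot.camera('side');cv2.imwrite(f'pics/{name}.png',s);g=cv2.cvtColor(s,cv2.COLOR_BGR2HSV)
    m=cv2.inRange(g,(12,100,90),(32,255,255));k=cv2.inRange(g,(0,0,120),(180,45,255))
    for y in range(y0,y1): print(y,''.join('G' if m[y,x] else '#' if k[y,x] else '.' for x in range(x0,x1)))
    R=Rn.from_quat(o['tool_rot']).as_matrix();p=o['position'];f=lambda hx,hz:p+R@np.array([c[0]+hx,0,c[1]+.072-hz])
    print('tip crown stem',proj('side',[f(.02,.072),f(0,.092),f(-.02,.072)]).round(1).tolist())
E
python3 - <<'E'
from ck import *
c=(.0685,-.0925);o=state(c,np.array([.635,.109,.290]),[(0,0,-20)]);side(o,c,'side11',260,305,196,235)
E
```

```text
t 25.82 TCP [0.6261 0.109  0.1559] q [-0.01  0.46  1.92  0.06  0.2   1.49] F [-0.3  0.2 -0.9]
C rel ring mm [  0.2   0.1 -19.4] tilt 32.0 yaw 0.7 clear 8.4
(0, 0, -20) units [-0.012  0.003  0.01 ]
196 ..GGGGG..........GGGGG..........##...........
197 .GGGGGGGG.........GGG..........#.............
198 GGGGGGGGGG.......GGG...........#.............
199 GGGGGGGGGG.......GG..........................
200 GGGGGGGGGG......GGG..........................
201 GGGGGGGGGG......GGGG.........................
202 GGGGGGGGGG......GGGGG........................
203 GGGGGGGGGG.....GGGGGGG..#....................
204 GGGGGGGGG......GG....GG......................
205 .GGGGGGG......GGG....GG......................
206 ..GGGGGG.....GGG..#..GG......................
207 ...GG........GG..###.GG......................
208 .............GG.####.GG......................
209 .............GG.#####........................
210 .............GG.########.....................
211 .............GG......####....................
212 .............GG....GG.###.......GG...........
213 .............GGG.GGGG.####.GGGGGGG...........
214
[... 410 characters left out ...]
....................................
223 .................##..........................
224 .........................#...................
225 ......................###....................
226 ..........GGGG.....#####.....................
227 ..........GGGGG....####......................
228 ..........GGGG....###........................
229 ...........GG...##...........................
230 .............................................
231 .............................................
232 .............................................
233 .............................................
234 .............................................
tip crown stem [[271.0, 209.4], [281.4, 210.1], [284.6, 222.6]]
```

Emit:
jog_arm(motion=[-0.157, 0, -0.125, 0, -1, 0, 1, -0.157, 0, -0.125, 0, -1, 0, 1, -0.157, 0, -0.125, 0, -1, 0, 1, -0.157, 0, -0.125, 0, -1, 0, 1, -0.157, 0, -0.125, 0, -1, 0, 1, -0.157, 0, -0.125, 0, -1, 0, 1, -0.157, 0, -0.125, 0, -1, 0, 1, -0.157, 0, -0.125, 0, -1, 0, 1, 0, 0, 0, 0, 0, 0, 1, 0, 0, 0, 0, 0, 0, 1])

```text
time: 27.12
position: [0.5664, 0.1083, 0.1779]
tool_rot: [1.0, 0.006, 0.0, -0.0]
ft_force: [-0.7, -0.2, -1.0]
grip_width: 0.0336
grip_force: 45.0
```

Run:
```python
from ck import *
c=(.0685,-.0925);o=state(c,np.array([.635,.109,.290]),[(0,0,-20),(0,0,-28)]);side(o,c,'side12',260,305,196,235)
```

```text
t 27.12 TCP [0.5664 0.1083 0.1779] q [-0.    0.49  1.58  0.    1.08  1.55] F [-0.7 -0.2 -1. ]
C rel ring mm [ -0.1   0.2 -19.6] tilt 0.0 yaw 0.7 clear 8.6
(0, 0, -20) units [0.003 0.004 0.011]
(0, 0, -28) units [0.003 0.004 0.211]
196 ..GGGGG...#......GGG.........................
197 .GGGGGGGG.........GG.........................
198 GGGGGGGGGG.......GGG.........................
199 GGGGGGGGGG.......GGG.........................
200 GGGGGGGGGGG.....GGGG.........................
201 GGGGGGGGGGG.....GGGG.........................
202 GGGGGGGGGG......GGGG.........................
203 GGGGGGGGGG.....GGGG..........................
204 GGGGGGGGG.....GGGG...........................
205 .GGGGGGG......GGG............................
206 ..GGGGGG.....GGG..#..........................
207 .............GG..###.........................
208 .............GG.####.........................
209 .............GG.####.........................
210 .............GG.###..........................
211 ..........#..GG..............................
212 ..........#..GG..............................
213 ...........#.GG
[... 444 characters left out ...]
...................................G
223 ...........................................GG
224 .........................................GGGG
225 ........................................GGGG.
226 .......................................GGGG..
227 .......................................GGG...
228 .............................................
229 .........................................G...
230 ........................................GGGG.
231 .......................................GGGGGG
232 .......................................GG..GG
233 ............................................G
234 ............................................G
tip crown stem [[270.3, 213.6], [277.4, 207.6], [285.6, 218.7]]
```

The hook is through the ring, with its tip out at the far side (270,212). I'll lower it until the ring carries it.

Emit:
jog_arm(motion=[0, 0, 0.06, 0, 0, 0, 1, 0, 0, 0.06, 0, 0, 0, 1, 0, 0, 0.06, 0, 0, 0, 1, 0, 0, 0.03, 0, 0, 0, 1, 0, 0, 0, 0, 0, 0, 1, 0, 0, 0, 0, 0, 0, 1])

```text
time: 27.92
position: [0.567, 0.1082, 0.1699]
tool_rot: [1.0, 0.006, 0.0, -0.0]
ft_force: [-0.3, 0.4, -2.0]
grip_width: 0.0337
grip_force: 45.0
```

Emit:
jog_arm(motion=[0, 0, 0.025, 0, 0, 0, 1, 0, 0, 0.025, 0, 0, 0, 1, 0, 0, 0.025, 0, 0, 0, 1, 0, 0, 0, 0, 0, 0, 1])

```text
time: 28.42
position: [0.568, 0.1082, 0.1679]
tool_rot: [1.0, 0.006, 0.001, 0.0]
ft_force: [-1.4, 0.3, 5.1]
grip_width: 0.0338
grip_force: 45.0
```

Emit:
jog_arm(motion=[0, 0, -0.015, 0, 0, 0, 1, 0, 0, 0, 0, 0, 0, 1, 0, 0, 0, 0, 0, 0, -0.3, 0, 0, 0, 0, 0, 0, -0.3, 0, 0, 0, 0, 0, 0, -0.3, 0, 0, 0, 0, 0, 0, -0.3, -0.2, 0, 0, 0, 0, 0, -0.3, -0.4, 0, 0, 0, 0, 0, -0.3, -0.6, 0, 0, 0, 0, 0, -0.3, -0.8, 0, 0, 0, 0, 0, -0.3, -0.8, 0, 0, 0, 0, 0, -0.3])

```text
time: 29.8
position: [0.4533, 0.1068, 0.1674]
tool_rot: [1.0, 0.006, -0.0, -0.0]
ft_force: [-0.0, 0.2, 0.5]
grip_width: 0.0567
grip_force: 0.0
```

```bash
python3 - <<'E'
from hg import *
o=robot.get_obs();print(o['time'],o['position'],o['ft_force'],o['grip_width'])
for i in range(3):
    s=robot.camera('side');h=cv2.cvtColor(s,cv2.COLOR_BGR2HSV);k=RED(h);k[:200]=0;k[290:]=0;k[:,:255]=0;k[:,345:]=0
    c=big(k);print(cv2.minAreaRect(c))
cv2.imwrite('pics/side13.png',s)
t=robot.camera('top');cv2.imwrite('pics/top13.png',t)
k=PALE(cv2.cvtColor(t,cv2.COLOR_BGR2HSV));k[:245]=0;k[360:]=0;k[:,:425]=0;k[:,480:]=0
c=big(k);print('pale',cv2.minAreaRect(c),cast('top',[cv2.minAreaRect(c)[0]],.028))
E
python3 st.py | tail -6
```

```text
29.8 [0.45330405 0.1068107  0.1674433 ] [-0.03944069  0.15187195  0.51460348] 0.05671009323981631
((292.511474609375, 247.81907653808594), (52.02769470214844, 23.270065307617188), 20.323137283325195)
((292.6499938964844, 247.5500030517578), (51.545127868652344, 24.033313751220703), 18.434947967529297)
((292.6000061035156, 247.6999969482422), (51.545127868652344, 24.34954071044922), 18.434947967529297)
pale ((449.5, 304.5), (79.0, 17.0), 90.0) [[ 0.44926578 -0.27459974  0.028     ]]
[0.45500176 0.10685013 0.16783167] [ 1.06542804 -0.30733319  0.12089533]
px [[261.2, 199.4], [425.5, 201.5]] org [ 6.385e-01 -5.000e-04] yaw 0.0093
toeL [0.7371 0.1504] gap 0.0022
toeR [ 0.7399 -0.1496] gap 0.0036
heelL [0.5371 0.1485] 
heelR [ 0.5399 -0.1514]
```

Red hangs still on ring1 (side blob steady at (292.6,247.7)), and the rail is still home. Next is the pale hanger at (0.449, −0.273).

Emit:
jog_arm(motion=[-0.6, 0.5, 0, 0, 0, 0, -1, -0.6, 1, 0, 0, 0, 0.15, -1, -0.5, 1, 0, 0, 0, 0, -1, 0, 1, 0, 0, 0, 0, -1, 0, 1, 0, 0, 0, 0, -1, 0, 1, 0, 0, 0, 0, -1, 0, 1, 0, 0, 0, 0, -1, 0, 1, 0, 0, 0, 0, -1, 0, 1, 0.3, 0, 0, 0, -1, 0, 1, 0.4, 0, 0, 0, -1, 0, 0, 0.4, 0, 0, 0, -1, 0, 0, 0, 0, 0, 0, -1])

```text
time: 31.55
position: [0.3884, -0.2746, 0.1224]
tool_rot: [1.0, 0.001, -0.001, -0.001]
ft_force: [0.1, 0.2, -0.4]
grip_width: 0.0871
grip_force: 0.0
```

```bash
cat > lk.py <<'E'
from hg import *
import sys
def look(mask,name):
    o=robot.get_obs();print(o['time'],o['position'],o['tool_rot'].round(3),o['grip_width'])
    w=robot.camera("wrist");cv2.imwrite(f"pics/{name}.png",w)
    m=mask(cv2.cvtColor(w,cv2.COLOR_BGR2HSV));m[260:]=0;c=big(m);print(cv2.contourArea(c),cv2.boundingRect(c));s=c[:,0]
    x,y,ww,hh=cv2.boundingRect(c)
    for v in np.linspace(y+5,y+hh-6,5).astype(int):
        q=s[s[:,1]==v][:,0];print(v,q.min(),q.max(),cast('wrist',[(q.min(),v),(q.max(),v)],.028,o)[:,:2].round(4).tolist())
    print('ends',cast('wrist',[(x+ww/2,y),(x+ww/2,y+hh)],.024,o)[:,:2].round(4).tolist())
E
python3 -c "
from lk import *
look(PALE,'w14')"
```

```text
31.55 [ 0.38842247 -0.27459457  0.12236837] [ 1.     0.001 -0.001 -0.001] 0.08711168325853613
10215.0 (293, 10, 46, 250)
15 293 338 [[0.5383, -0.2561], [0.5383, -0.2862]]
74 293 337 [[0.5018, -0.2555], [0.5018, -0.2861]]
134 293 336 [[0.4614, -0.2547], [0.4615, -0.286]]
194 295 335 [[0.4175, -0.2555], [0.4175, -0.2858]]
254 295 333 [[0.3695, -0.2547], [0.3695, -0.2849]]
ends [[0.5423, -0.2715], [0.363, -0.2714]]
```

Emit:
jog_arm(motion=[-0.22, -0.1, 0, 0, 0, 0, -1, 0, 0, 0.7, 0, 0, 0, -1, 0, 0, 0.8, 0, 0, 0, -1, 0, 0, 0.7, 0, 0, 0, -1, 0, 0, 0.6, 0, 0, 0, -1, 0, 0, 0.5, 0, 0, 0, -1, 0, 0, 0.2, 0, 0, 0, -1, 0, 0, 0, 0, 0, 0, -1])

```text
time: 32.6
position: [0.3797, -0.2697, -0.0163]
tool_rot: [1.0, 0.001, 0.0, 0.0]
ft_force: [-0.5, 0.2, -0.9]
grip_width: 0.0871
grip_force: 0.0
```

```bash
python3 -c "
from lk import *
look(PALE,'w15')"
```

```text
32.6 [ 0.37967267 -0.2696878  -0.0162538 ] [1.    0.001 0.    0.   ] 0.08706632398099266
20057.0 (281, 0, 93, 260)
5 282 372 [[0.4965, -0.2556], [0.4966, -0.286]]
67 283 371 [[0.4772, -0.2555], [0.4773, -0.2865]]
129 283 369 [[0.4562, -0.255], [0.4563, -0.2866]]
191 285 365 [[0.4333, -0.2552], [0.4334, -0.286]]
254 288 361 [[0.4078, -0.2559], [0.4078, -0.2853]]
ends [[0.4992, -0.271], [0.4038, -0.2719]]
```

Emit:
jog_arm(motion=[0, 0.02, 0.1, 0, 0, 0, -1, 0, 0, 0, 0, 0, 0, 1, 0, 0, 0, 0, 0, 0, 1, 0, 0, 0, 0, 0, 0, 1, 0, 0, 0, 0, 0, 0, 1, 0, 0, 0, 0, 0, 0, 1, 0, 0, 0, 0, 0, 0, 1, 0, 0, 0, 0, 0, 0, 1], grip_force=45)

```text
time: 33.65
position: [0.3797, -0.2707, -0.0206]
tool_rot: [1.0, 0.001, 0.0, 0.0]
ft_force: [0.4, -0.5, -0.8]
grip_width: 0.0339
grip_force: 44.9
```

Emit:
jog_arm(motion=[0, 0, -0.4, 0, 0, 0, 1, 0, 0, -0.8, 0, 0, 0, 1, 0, 0, -1, 0, 0, 0, 1, 0, -0.3, -1, 0, 0, 0, 1, 0, -0.9, -0.9, 0, 0, 0, 1, 0.3, -1, -0.27, 0, 0, 0, 1, 0.6, -1, 0, 0, 0, 0, 1, 0.6, -0.8, 0, 0, 0, 0, 1, 0.7, 0, 0, 0, 0, 0, 1, 0.6, 0, 0, 0, 0, 0, 1, 0.5, 0, 0, 0, 0, 0, 1, 0, 0, 0, 0, 0, 0, 1])

```text
time: 35.15
position: [0.5119, -0.1103, 0.1539]
tool_rot: [1.0, 0.002, 0.0, 0.0]
ft_force: [0.1, -0.3, -1.6]
grip_width: 0.0336
grip_force: 44.9
```

Run:
```python
from ck import *
c=(.0685,-.0925);o=state(c,np.array([.637,-.1105,.290]),[(-57,0,-42)])
t=robot.camera('top');cv2.imwrite('pics/top16.png',t);s=robot.camera('side')
R=Rn.from_quat(o['tool_rot']).as_matrix();p=o['position'];f=lambda hx,hz,hy=0:p+R@np.array([c[0]+hx,-hy,c[1]+.072-hz])
print('pred tip,crown,ring',proj('side',[f(.02,.072),f(0,.092),[.637,-.1105,.29]]).round(1).tolist())
print('pred front end top corners px',proj('top',[f(.095,.024,.017),f(.095,.024,-.017)]).round(1).tolist())
g=cv2.cvtColor(t,cv2.COLOR_BGR2HSV);m=cv2.inRange(g,(14,40,150),(32,135,255))
for y in range(180,216): print(y,''.join('#' if m[y,x] else '.' for x in range(370,425)))
```

```text
t 35.15 TCP [ 0.5119 -0.1103  0.1539] q [-0.43  0.45  1.73 -0.    0.96  1.14] F [ 0.1 -0.3 -1.6]
C rel ring mm [-56.6   0.4 -43.6] tilt 0.0 yaw 0.2 clear 38.1
(-57, 0, -42) units [-0.011  0.011 -0.04 ]
pred tip,crown,ring [[348.9, 190.1], [356.3, 184.4], [335.7, 169.2]]
pred front end top corners px [[384.8, 196.5], [400.8, 196.8]]
180 .......................................................
181 .......................................................
182 .......................................................
183 .......................................................
184 .......................................................
185 .......................................................
186 .......................................................
187 .......................................................
188 .......................................................
189 .......................................................
190 .......................................................
191 .......................................................
192 .....................................#....
[... 693 characters left out ...]
......................#.................
205 ..............................#........................
206 ................#######................................
207 ..............###########..............................
208 ..............####################.....................
209 ..............##################.....#.................
210 ..............##################.....#.................
211 ..............##################.....#.................
212 ..............###################....##................
213 ..............###################......................
214 ..............###################......................
215 ..............###################......................
```

Emit:
jog_arm(motion=[0.166, 0, 0.114, 0, 1, 0, 1, 0.166, 0, 0.114, 0, 1, 0, 1, 0.166, 0, 0.114, 0, 1, 0, 1, 0.166, 0, 0.114, 0, 1, 0, 1, 0.166, 0, 0.114, 0, 1, 0, 1, 0.166, 0, 0.114, 0, 1, 0, 1, 0.166, 0, 0.114, 0, 1, 0, 1, 0.166, 0, 0.114, 0, 1, 0, 1, 0, 0, 0, 0, 0, 0, 1, 0, 0, 0, 0, 0, 0, 1])

```text
time: 36.5
position: [0.5689, -0.1088, 0.1325]
tool_rot: [0.964, 0.002, 0.267, -0.002]
ft_force: [0.7, 1.2, -1.1]
grip_width: 0.0335
grip_force: 44.9
```

Run:
```python
from ck import *
c=(.070,-.0925);o=state(c,np.array([.637,-.1105,.290]),[(-45,0,-14),(-20,0,-13),(-10,0,-15.5),(0,0,-20)])
side(o,c,'side17',320,375,155,200)
print('ring',proj('side',[[.637,-.1105,.29]]))
```

```text
t 36.5 TCP [ 0.5689 -0.1088  0.1325] q [-0.54  0.46  2.05  1.07  0.31  0.04] F [ 0.7  1.2 -1.1]
C rel ring mm [-55.7   1.3 -42.2] tilt 31.0 yaw 0.2 clear 35.6
(-45, 0, -14) units [ 0.592  0.032 -0.468]
(-20, 0, -13) units [ 1.141  0.035 -0.167]
(-10, 0, -15.5) units [1.323 0.036 0.015]
(0, 0, -20) units [1.479 0.038 0.24 ]
155 .............GGGGGGGG........G....................G....
156 ...............GGGGGG..............G..G..........GGGGGG
157 ................GGGGG...........G..............GGGGGGGG
158 .................GGGG............G...........GGGGGGGGGG
159 .................GGG.........................GGGGGGGGGG
160 ................GGG...............G.......GGGGGGGGGGGGG
161 ................GG..................G...GGGGGGGGGGGGGGG
162 ...............GGG......................GGGGGGGGGGGGGGG
163 ...............GGG..................G..GGGGGGGGGGGGGGGG
164 .#.............GGGG.................GGGGGGGGGGGGGGGGGGG
165 ..............GGGGGG..............GGGGGGGGGGGGGGGGGGGGG
166 .............GGG...G.............GGGGGGGGGGGGGGGGGGGGGG
167 .............GG....G...........GGGGGGGGGGGGGGGGGGGG
[... 1323 characters left out ...]
G
190 GGGGGGGGGGGGGGGGGGGGGGG......GGGGGGGGGGGG....GGGGGGGGGG
191 GGGGGGGGGGGGGGGGGGGGGGG......GGGGGGGGGGGGG...GGGGGGGGGG
192 GGGGGGGGGGGGGGGGGGGGGGGG....GGGGGGGGGGGGGG...GGGGGGGGGG
193 GGGGGGGGGGGGGGGGGGGGGGGGG...GGGGGGGGGGGGGGG...GGGGGGGGG
194 GGGGGGGGGGGGGGGGGGGGGGGGGGG.GGGGGGGGGGGGGGG...GGGGGGGGG
195 GGGGGGGGGGGGGGGGGGGGGGGGGGGGGGGGGGGGGGGGGGG..GGGGGGGGGG
196 GGGGGGGGGGGGGGGGGGGGGGGGGGGGGGGGGGGGGGGGGGG..GGGGGGGGG.
197 GGGGGGGGGGGGGGGGGGGGGGGGGGGGGGGGGGGGGGGGGG...GGGGGGGG..
198 GGGGGGGGGGGGGGGGGGGGGGGGGGGGGGGGGGGGGGGGGG...GGGGGGGG..
199 ..GGGGGGGGGGGGGGGGGGGGGGGGGGGGGGGGGGGGGGG....GGGGGGG...
tip crown stem [[349.4, 185.9], [359.6, 186.0], [362.0, 197.5]]
ring [[335.72083029 169.2218382 ]]
```

Emit:
jog_arm(motion=[0.3, 0.016, -0.235, 0, 0, 0, 1, 0.3, 0.016, -0.235, 0, 0, 0, 1, 0.18, 0, 0.1, 0, 0, 0, 1, 0.18, 0, 0.1, 0, 0, 0, 1, 0.18, 0, 0.1, 0, 0, 0, 1, 0, 0, 0, 0, 0, 0, 1, 0, 0, 0, 0, 0, 0, 1])

```text
time: 37.42
position: [0.6045, -0.1097, 0.1611]
tool_rot: [0.964, 0.002, 0.267, -0.003]
ft_force: [0.4, 0.1, -1.3]
grip_width: 0.0334
grip_force: 44.9
```

Run:
```python
from ck import *
c=(.070,-.0925);o=state(c,np.array([.637,-.1105,.290]),[(-20,0,-13),(-10,0,-15.5),(-4,0,-19),(0,0,-20)])
side(o,c,'side18',325,365,160,186)
```

```text
t 37.42 TCP [ 0.6045 -0.1097  0.1611] q [-0.5   0.43  1.95  0.76  0.38  0.4 ] F [ 0.4  0.1 -1.3]
C rel ring mm [-20.    0.4 -13.6] tilt 30.9 yaw 0.2 clear 6.0
(-20, 0, -13) units [ 0.008  0.01  -0.013]
(-10, 0, -15.5) units [0.19  0.012 0.169]
(-4, 0, -19) units [0.274 0.013 0.321]
(0, 0, -20) units [0.347 0.014 0.394]
160 ..#........GGG.....................G.GGG
161 ...........GG......................GGGGG
162 ..........GGG.....................GGGGGG
163 ..........GGG.....................GGGGGG
164 ..........GGGG................GGGGGGGGGG
165 .........GGGGGG.............G.GGGGGGGGG.
166 ........GGG...G............GGGGGGGGGGG..
167 ........GG....G............GGGGGGGGGGG..
168 .......GGG....G..#........GGGGGGGGGGGG..
169 .......GGG......#####...GGGGGGGGGGGGGGG.
170 .......GG.......#######.GGGGGGGGGGGGGGGG
171 .......GG........#.#####.GGGGGGGGGGGGGGG
172 .......GG............###.GGGGGGGGGGGGGGG
173 .......GG....G........##..GGGGGGGGGGGGGG
174 ........G..GGG.........##.GGGGGGGGGGGGGG
175 G.......GGGGGG..........#..GGGGGGGGGGGGG
176 GGG......GGGG..GGG.........GGGGGGGGGGGG.
177 GGGG........GGGGGG..........GGGGGGGGGGG.
178 GGGGG.......GGGGGG.....G....GGGGGGGGGG..
179 GGGGGGG...GGGGGGGG.....GG...GGGGGGGGG...
180 GGGGGGGGGGGGGGGGGG.....GG...GGGGGGGG....
181 GGGGGGGGGGGGGGGGGG.....GG..GGGGGGGGG....
182 GGGGGGGGGGGGGGGGGG.........GGGGGGGG.....
183 GGGGGGGGGGGGGGGGGG.........GGGGGGG......
184 GGGGGGGGGGGGGGGGGG..........GGGG........
185 GGGGGGGGGGGGGGGGGG......................
tip crown stem [[336.7, 170.9], [346.7, 170.9], [349.2, 182.4]]
```

Emit:
jog_arm(motion=[0.095, 0.006, 0.085, 0, 0, 0, 1, 0.095, 0.006, 0.085, 0, 0, 0, 1, 0.084, 0, 0.15, 0, 0, 0, 1, 0.072, 0, 0.074, 0, 0, 0, 1, 0, 0, 0, 0, 0, 0, 1, 0, 0, 0, 0, 0, 0, 1])

```text
time: 38.22
position: [0.6247, -0.1102, 0.1551]
tool_rot: [0.964, 0.002, 0.267, -0.003]
ft_force: [-0.5, -0.1, -1.4]
grip_width: 0.0335
grip_force: 44.9
```

Run:
```python
from ck import *
c=(.070,-.0925);o=state(c,np.array([.637,-.1105,.290]),[(0,0,-20)])
side(o,c,'side19',320,350,160,180)
```

```text
t 38.23 TCP [ 0.6247 -0.1102  0.1551] q [-0.48  0.47  1.91  0.73  0.37  0.45] F [-0.5 -0.1 -1.4]
C rel ring mm [  0.1  -0.1 -19.5] tilt 31.0 yaw 0.2 clear 8.5
(0, 0, -20) units [-0.009 -0.003  0.009]
160 .......#.........GG...........
161 ................GG............
162 ....#..........GGG............
163 ...............GGG............
164 .#.............GGGG...........
165 ..............GGGGGG..........
166 .............GGG..GG..........
167 .............GG....G..........
168 .............GG....GG.........
169 ............GG..##...........G
170 ............GG.###...........G
171 ............GG..######.......G
172 ............GG......###.....GG
173 ............GG...GG.###......G
174 .............G..GGG..###....GG
175 .............GGGGGG...##....GG
176 G.............GGGG..G..#.....G
177 GG...............GGGGG.##...GG
178 GGG..............GGGGG.##...GG
179 GGGGG..........GGGGGGG.##...GG
tip crown stem [[329.6, 171.1], [339.5, 171.1], [342.0, 182.6]]
```

Emit:
jog_arm(motion=[-0.157, 0, -0.125, 0, -1, 0, 1, -0.157, 0, -0.125, 0, -1, 0, 1, -0.157, 0, -0.125, 0, -1, 0, 1, -0.157, 0, -0.125, 0, -1, 0, 1, -0.157, 0, -0.125, 0, -1, 0, 1, -0.157, 0, -0.125, 0, -1, 0, 1, -0.157, 0, -0.125, 0, -1, 0, 1, -0.118, 0, -0.094, 0, -0.75, 0, 1, 0, 0, 0, 0, 0, 0, 1, 0, 0, 0, 0, 0, 0, 1])

```text
time: 39.52
position: [0.567, -0.1105, 0.1771]
tool_rot: [1.0, 0.002, 0.0, -0.002]
ft_force: [0.4, 0.3, -1.8]
grip_width: 0.0336
grip_force: 44.9
```

Run:
```python
from ck import *
c=(.070,-.0925);o=state(c,np.array([.637,-.1105,.290]),[(0,0,-20),(0,0,-28)])
side(o,c,'side20',320,350,160,184)
```

```text
t 39.52 TCP [ 0.567  -0.1105  0.1771] q [-0.39  0.49  1.57  0.    1.08  1.18] F [ 0.4  0.3 -1.8]
C rel ring mm [  0.   -0.  -20.4] tilt 0.0 yaw 0.3 clear 8.6
(0, 0, -20) units [-0.001 -0.    -0.011]
(0, 0, -28) units [-0.001  0.     0.189]
160 .......#........GGG...........
161 ................GG............
162 ....#..........GGG............
163 ..#............GGG............
164 .#.............GGGG...........
165 ..............GGGGGG..........
166 .............GGG...G..........
167 .............GG....G..........
168 ............GGG....GG.........
169 ............GG.###..G.........
170 ............GG.####...........
171 ............GG.####...........
172 ............GG......#.........
173 .........#..GG...GG...........
174 .........##.GG...GG...........
175 .........#.......G............
176 ..............................
177 ..............................
178 ..............................
179 ..............................
180 ..............................
181 ..............................
182 ..............................
183 ..............................
tip crown stem [[328.7, 175.2], [335.7, 169.4], [343.0, 179.2]]
```

Tip is out at the far side (329,174). Lowering until the ring carries it.

Emit:
jog_arm(motion=[0, 0, 0.06, 0, 0, 0, 1, 0, 0, 0.06, 0, 0, 0, 1, 0, 0, 0.06, 0, 0, 0, 1, 0, 0, 0.025, 0, 0, 0, 1, 0, 0, 0.015, 0, 0, 0, 1, 0, 0, 0, 0, 0, 0, 1, 0, 0, 0, 0, 0, 0, 1])

```text
time: 40.45
position: [0.5677, -0.1107, 0.1688]
tool_rot: [1.0, 0.003, 0.0, -0.002]
ft_force: [-0.0, 0.7, 1.0]
grip_width: 0.0336
grip_force: 44.9
```

Emit:
jog_arm(motion=[0, 0, 0, 0, 0, 0, -0.3, 0, 0, 0, 0, 0, 0, -0.3, 0, 0, 0, 0, 0, 0, -0.3, 0, 0, 0, 0, 0, 0, -0.3, -0.2, 0, 0, 0, 0, 0, -0.3, -0.4, 0, 0, 0, 0, 0, -0.3, -0.6, 0, 0, 0, 0, 0, -0.3, -0.8, 0, 0, 0, 0, 0, -0.3, -0.8, 0, 0, 0, 0, 0, -0.3, -0.8, 0, 0, 0, 0, 0, -0.3, 0, 0, 0, 0, 0, 0, -0.3, 0, 0, 0, 0, 0, 0, -0.3])

```text
time: 41.95
position: [0.4246, -0.112, 0.1689]
tool_rot: [1.0, 0.002, 0.001, -0.001]
ft_force: [0.9, 0.6, -1.1]
grip_width: 0.0565
grip_force: 0.0
```

Emit:
jog_arm(motion=[0, 0, 0, 0, 0, 0, -0.3, 0, 0, 0, 0, 0, 0, -0.3, 0, 0, 0, 0, 0, 0, -0.3, 0, 0, 0, 0, 0, 0, -0.3, 0, 0, 0, 0, 0, 0, -0.3, 0, 0, 0, 0, 0, 0, -0.3, 0, 0, 0, 0, 0, 0, -0.3, 0, 0, 0, 0, 0, 0, -0.3, 0, 0, 0, 0, 0, 0, -0.3, 0, 0, 0, 0, 0, 0, -0.3, 0, 0, 0, 0, 0, 0, -0.3, 0, 0, 0, 0, 0, 0, -0.3])

```text
time: 43.45
position: [0.4235, -0.1114, 0.1685]
tool_rot: [1.0, 0.003, 0.0, -0.002]
ft_force: [-0.1, 0.3, -0.1]
grip_width: 0.0567
grip_force: 0.0
```

```bash
python3 st.py | tail -6
python3 - <<'E'
from hg import *
o=robot.get_obs();print(o['time'],o['position'],o['ft_force'],o['grip_width'])
L=None
for i in range(6):
    s=robot.camera('side');g=cv2.cvtColor(s,cv2.COLOR_BGR2GRAY).astype(int)
    if L is not None: print('motion',(np.abs(g-L)[150:300,240:400]>25).sum())
    L=g
cv2.imwrite('pics/side21.png',s)
cv2.imwrite("pics/c21.png",cv2.resize(s[140:290,240:440],(800,600),interpolation=cv2.INTER_CUBIC))
E
```

```text
[ 0.42351213 -0.1113814   0.16851961] [-0.14725528  0.33089877 -0.09134406]
px [[261.2, 199.4], [425.8, 201.4]] org [ 0.6386 -0.0008] yaw 0.0102
toeL [0.7371 0.1502] gap 0.0022
toeR [ 0.7401 -0.1498] gap 0.0034
heelL [0.5371 0.1482] 
heelR [ 0.5401 -0.1518] 
43.5 [ 0.42351256 -0.11138033  0.16850952] [ 0.71896334  0.7977017  -0.41281312] 0.05685862238041907
motion 0
motion 0
motion 0
motion 0
motion 0
```

View pics/c21.png

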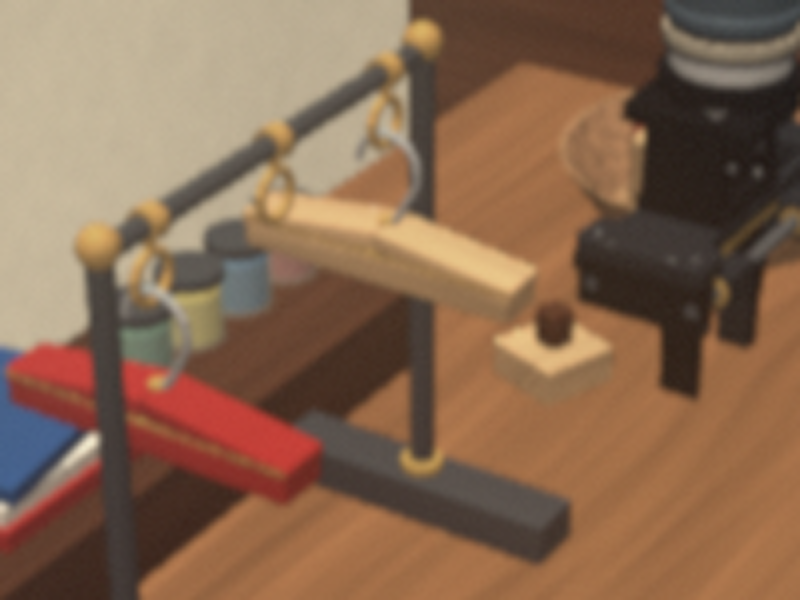

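Red hangs in ring1 (hook about (160,300)) and pale in ring3 (hook about (390,150)). Both are upright with the gripper clear. I'll let it settle, compare once more and hand in.

Emit:
jog_arm(motion=[0, 0, 0, 0, 0, 0, -0.3, 0, 0, 0, 0, 0, 0, -0.3, 0, 0, 0, 0, 0, 0, -0.3, 0, 0, 0, 0, 0, 0, -0.3, 0, 0, 0, 0, 0, 0, -0.3, 0, 0, 0, 0, 0, 0, -0.3, 0, 0, 0, 0, 0, 0, -0.3, 0, 0, 0, 0, 0, 0, -0.3, 0, 0, 0, 0, 0, 0, -0.3, 0, 0, 0, 0, 0, 0, -0.3, 0, 0, 0, 0, 0, 0, -0.3, 0, 0, 0, 0, 0, 0, -0.3])

```text
time: 45.3
position: [0.4235, -0.1114, 0.1685]
tool_rot: [1.0, 0.003, 0.0, -0.002]
ft_force: [0.2, 0.8, 0.2]
grip_width: 0.0566
grip_force: 0.0
```

Emit:
jog_arm(motion=[0, 0, 0, 0, 0, 0, -0.3, 0, 0, 0, 0, 0, 0, -0.3, 0, 0, 0, 0, 0, 0, -0.3, 0, 0, 0, 0, 0, 0, -0.3, 0, 0, 0, 0, 0, 0, -0.3, 0, 0, 0, 0, 0, 0, -0.3, 0, 0, 0, 0, 0, 0, -0.3, 0, 0, 0, 0, 0, 0, -0.3, 0, 0, 0, 0, 0, 0, -0.3, 0, 0, 0, 0, 0, 0, -0.3, 0, 0, 0, 0, 0, 0, -0.3, 0, 0, 0, 0, 0, 0, -0.3])

```text
time: 46.8
position: [0.4235, -0.1114, 0.1685]
tool_rot: [1.0, 0.003, 0.0, -0.002]
ft_force: [0.9, -0.3, -0.3]
grip_width: 0.0567
grip_force: 0.0
```

Run:
```python
from hg import *
a=cv2.cvtColor(cv2.imread('pics/side21.png'),cv2.COLOR_BGR2GRAY).astype(int)
m=0
for i in range(8):
    g=cv2.cvtColor(robot.camera('side'),cv2.COLOR_BGR2GRAY).astype(int);m=max(m,(np.abs(g-a)[150:300,240:385]>20).sum())
print('max changed px',m)
if m<60: print(robot.hand_in())
```

```text
max changed px 0
the job is handed in; nothing more can be done
None
```

I handed the job in at about 47 s, with no verdict returned: the rail is home against the riser, the red hanger hangs still in ring 1 and the pale one in ring 3, and the blue one was absent (the real fingertips are about 36 mm short of the stated reach, which I allowed for).

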